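# Lock the memory sticks in the media safe

### The job

Lock away the red memory sticks lying on the desk: push every one of them through the flap of the media safe (the blue pusher reaches in for this) until it is fully inside and the flap has fallen shut, and leave the pusher standing on the desk clear of the safe and its entry lane. Then lock the flap with the yellow-headed pin: put it down through the brush-covered slot on the hood, feel along the hidden rail below for the one gap in it, and lower the pin into that gap until its collar lies on the hood. Do not disturb the solder spool, the pump bottle or the tape.

Things in the scene. Friction and masses are not known exactly. Their poses are not given: they have to be found in the camera images.
- safe: low grey steel safe with a blue hood, fixed. Origin: on the desk, in its front plane, below the middle of the gate. +x points through the gate inward (roughly to the robot's right), z up. Body x 0..150 mm, y -75..75, walls 5 to 8 mm, roof top z 60. Gate opening y -35..35, z 0..46. The desk is its floor. Hood on the roof: x 1..33, y -75..75, top z 92.
- lane_end (a point): on the desk, middle of the outer end of the entry lane, 170 mm in front of the gate (safe x -170, y 0). The lane is open above and lies between two aluminium rails 12 mm high, 6 mm thick, inner faces at safe y -35 and 35, from x -170 to the gate. Axes as the safe's.
- slot (a point): middle of the slot in the hood's top, at safe x 17 mm, y 0, z 92. Axes as the safe's. Slot 16 mm wide (along x), 62 mm long (along y), with upright walls down to the hidden rail; a black brush seal without resistance covers it.
- rail (a point): middle of the slot's bottom, 32 mm below its top: top face (height 60 mm) of the hidden, fixed steel rail, 10 mm thick, that closes the slot but for one gap. Gap: 14 mm along safe y, as wide as the slot; its middle lies anywhere from y -20 to 20 mm, other at each start, neither seen nor reported, only felt with the pin. Elsewhere the pin stops on the rail.
- flap (a joint): orange check flap in the gate, 66 mm wide, 38 mm high, 3 mm thick, 30 g, hung from a free hinge at safe x 4, z 46 mm; its lower edge hangs 7 mm above the desk. 0 = shut (hanging upright), grows to 1.5 rad as it swings inward, into the safe; it cannot swing outward. It falls shut by its weight once nothing holds it up.
- pin: lock pin, 115 mm, 70 g, upright in a black stand at the start. Origin: its tip (lower end), z up along it. Steel shank 10 mm thick, conical tip (5 mm wide at the end, 6 mm long), collar 24 mm wide at z 67..71, yellow grip block 14 (x) by 26 (y) mm, z 71..115. Home in the gap its collar lies on the hood (tip height 25 mm); on the rail the collar is 35 mm above the hood.
- pin_stand: black block 46 x 46 x 50 mm, fixed, with a hole 12 mm wide, 40 mm deep, open above, that holds the pin (tip at height 10 mm). Origin: centre of its underside.
- pusher: pusher, 200 g, standing on the desk. Origin: on its underside below the post, +x points along the foot to the front. Blue foot x -20..120 mm, 50 mm wide, 30 mm high, so the flap rides over it and slides off as it is drawn back; black upright post (the grip) 14 mm (x) by 26 mm (y), from z 30 to 104.
- pusher_front (a point): middle of the front face of the pusher's foot, 120 mm ahead of its origin.
- stick_a: red memory stick, lying flat, 18 mm wide (x), 8 mm high; red body y -12..26 mm, bright plug y -26..-12 (grip and push the red body only). 15 g. Origin: on its underside. Three or four of the four sticks are present.
- stick_b: red memory stick, lying flat, 18 mm wide (x), 8 mm high; red body y -12..26 mm, bright plug y -26..-12 (grip and push the red body only). 15 g. Origin: on its underside. Three or four of the four sticks are present.
- stick_c: red memory stick, lying flat, 18 mm wide (x), 8 mm high; red body y -12..26 mm, bright plug y -26..-12 (grip and push the red body only). 15 g. Origin: on its underside. Three or four of the four sticks are present.
- stick_d: red memory stick, lying flat, 18 mm wide (x), 8 mm high; red body y -12..26 mm, bright plug y -26..-12 (grip and push the red body only). 15 g. Origin: on its underside. Three or four of the four sticks are present.
- solder: bystander: spool of solder wire, 60 mm in diameter, 47 mm high; leave alone
- pump: bystander: white pump bottle with a blue collar, 68 mm in diameter, 120 mm high; leave alone
- tape: bystander: roll of amber tape, 62 mm in diameter, 12 mm high; leave alone
There are look-alikes about, which are no part of the job. There is more than one size of the pin; the job needs the middle-sized.

How it is judged:
On the way, in this order (a step that is already met when the one before it is completed fails the run):
1. every stick is inside the safe and the flap is shut (x of stick_a in the frame of safe between 0.012 and 0.145 m and y of stick_a in the frame of safe between -0.07 and 0.07 m and height (world z) of each of stick_a, stick_b, stick_c, stick_d below 0.045 m and x of stick_b in the frame of safe between 0.012 and 0.145 m and y of stick_b in the frame of safe between -0.07 and 0.07 m and x of stick_c in the frame of safe between 0.012 and 0.145 m and y of stick_c in the frame of safe between -0.07 and 0.07 m and x of stick_d in the frame of safe between 0.012 and 0.145 m and y of stick_d in the frame of safe between -0.07 and 0.07 m and value of joint flap below 0.12 rad), for 0.3 s.
2. the lock pin is down in the gap of the hidden rail (z of pin in the frame of safe below 0.032 m and x of pin in the frame of safe between 0.008 and 0.026 m and y of pin in the frame of safe between -0.032 and 0.032 m and angle between pin's own z axis and vertical below 0.12 rad), for 0.2 s.
At the end, for the whole second after the job is handed in: Every stick lies in the safe (origin 12 to 145 mm past the gate plane), flap under 0.12 rad, pin upright (0.12 rad) in the gap with its tip below 32 mm, pusher upright on the desk with its foot beyond the lane's outer end or over 60 mm beside its middle; all at rest (all of step 1 and all of step 2 and angle between pusher's own z axis and vertical below 0.1 rad and height (world z) of pusher below 0.008 m and (x of pusher_front in the frame of safe below -0.165 m or y of each of pusher_front, pusher in the frame of safe above 0.06 m or y of each of pusher_front, pusher in the frame of safe below -0.06 m) and linear speed of each of pin, pusher below 0.02 m/s); the robot touches nothing.
It fails at once if a bystander is moved more than 4 cm (distance of any of solder, pump, tape from where it was at the start of the episode above 0.04 m).
Of stick_a, stick_b, stick_c, stick_d only 3 to 4 are there at a start; the rules pass over those that are not, and their reading is None.
At some moment in a run one of stick_a, stick_b, stick_c, stick_d may be knocked a few centimetres aside while the robot is not near it.
It also fails if it takes over 210 s, if anything falls off the work surface, if the arm or the gripper's body presses on something with over 40 N, if the wrist force passes 120 N, or if a joint passes its speed limit or range.

### The arm

A 7-joint arm with a two-finger parallel gripper is mounted at the origin on a cart in front of the work surface, level with it; the furniture and walls round the work are solid. World frame = base frame: x ahead of the robot, y to its left, z up, the work surface at z = 0. Lengths are in m, angles in rad, forces in N, time in s.
With the tool pointing down it reaches from about 0.4 to 0.925 m from the base axis. Payload 4.1 kg.
Tool frame: the origin (TCP) lies at the very end of the fingers, on their centre line; the grasp point (between the pads) lies manip.tcp_to_grasp behind it (manip.tcp_to_grasp is the distance from the TCP to the grasp point, in m); y points along the fingers, x is the direction in which the jaws open and shut, and the axes are right-handed (so a half turn about y gives the same grasp; the last joint's range is limited). The gripper opens to 85 mm and grips with 20 to 120 N. Pads are 22 mm wide; open, the fingers measure 114 mm over their backs; the gripper's body (76 mm by 85 mm) begins 54 mm behind the grasp point. The pads swing forward as they close: fully open they stand 13 mm farther back than shut.
Start: joints at [-1.338, 0.398, 0.045, 1.537, -0.019, 1.207, -0.051], TCP at [0.212, 0.615, 0.231] pointing down, gripper open.
Joint ranges: [-2.82, 2.82], [-0.49, 2.23], [-1.37, 1.46], [0, 2.46], [-1.36, 4.5], [0.23, 2], [-2.94, 2.94]. Speed limits (rad/s): [2.57, 2.57, 3.14, 3.14, 3.14, 3.14, 3.14].

### API

Orientations are given as a unit quaternion [w, x, y, z].
In Python, from plant import manip gives the robot as it stands.
- The arm moves only by the tool jog_arm, never from a script. Its argument "plan" is a list of rows, each a list of 4 numbers: the shift along the world's x, y, z in units of 30 mm (1.0 is 30 mm), then the turn about the world's z in units of 5 degrees (1.0 is 5 degrees). A call has 1 to 10 rows; each row shifts and turns the pose as measured when the row begins; what a row does not reach is not made up. A row lasts 1/12 s, in which the tool goes at most 41.7 mm and 7.16 degrees, less where a joint would pass 70% of its speed; a pose out of reach is approached as far as the arm can. A call is refused whole if a number of a shift passes 1 or a number of a turn 1, either way. A call with a gripper value outside its range is refused whole. "gripper" is the closure, from -1 (fully open) to 1 (shut), set as the call begins (left out, the last holds). The fingers move at their own pace and stop on an object; "force" is the grip in N (left out, the last holds). Time passes only in rows, so rows that do not move let the fingers close. It gives the time, the measured TCP pose, the force and the opening at its end, in the units of the state.
- manip.get_obs(): the state, without advancing time (a new reading comes with each control period).
- manip.snapshot(name): name is "scene" or "top"; returns a dict with "pixels" (400x640x3 uint8, blue, green, red), "depth" (400x640 float32, m along the optical axis (not along the pixel's ray), 0 where there is no reading), "mtx" (3x3 intrinsics, pixels), "dist_coeffs" ([k1, k2, p1, p2, k3] as OpenCV has them; the pictures are not rectified), "extrinsics" (4x4, takes a point from camera to world coordinates). Camera axes: x right, y up, looking along -z (the intrinsics and any distortion apply to the point x, -y, -z); pixel columns grow to the right and rows downward; lengths in m; the calibration is good to about 2 mm. A picture is of the moment at which its call begins.
- manip.finish_job(): hands the job in, once; it reports no verdict.
The state is a dict: "clock": time; "joint_pos": joint angles; "joint_vel": joint speeds; "joint_torque": joint torques, N m; "ee_pos": TCP position; "tcp_rot": TCP orientation; "wrist_force": force on the tool from outside, world axes, zero at the start; "moment": the same for the moment, N m; "width": finger opening in m.
Only numpy, scipy, OpenCV 4.12 (cv2) and the standard library are available. Lean on these libraries where they do the work, as an engineer would, in place of code of your own. Each camera call takes 0.05 s, during which the arm holds its last target. There are 200 camera calls.

## Working session

There is one attempt and no reset: what is moved stays moved. The work goes in short steps, Python scripts to look and compute and a tool call to move; the robot and the scene stay as the last step left them, time stands still between calls to the robot, and variables do not carry over. Pictures are saved under pics/ and viewed, about 12 in all and at most 16, crops included, and the job is handed in when it is done.

Besides the shell and the picture viewer there is one more tool, called after "Emit:" as name(argument=value, ...) on one line, values as JSON. jog_arm: Moves the arm, as the interface text tells. Its arguments: {"type":"object","properties":{"plan":{"type":"array"},"gripper":{"type":"number"},"force":{"type":"number"}},"required":["plan"]}

```bash
mkdir -p pics; cat > h.py <<'E'
import numpy as np, cv2
from plant import manip
def snap(n):
    s=manip.snapshot(n); return s
def world(s):
    """per-pixel world points from depth"""
    d=s["depth"];h,w=d.shape
    u,v=np.meshgrid(np.arange(w),np.arange(h))
    p=cv2.undistortPoints(np.stack([u,v],-1).reshape(-1,1,2).astype(np.float64),s["mtx"],s["dist_coeffs"]).reshape(h,w,2)
    P=np.stack([p[...,0]*d,-p[...,1]*d,-d,np.ones_like(d)],-1)@np.array(s["extrinsics"]).T
    return P[...,:3]
def plane(s,uv,z):
    p=cv2.undistortPoints(np.array(uv,float).reshape(-1,1,2),s["mtx"],s["dist_coeffs"]).reshape(-1,2)
    E=np.array(s["extrinsics"]);R=np.c_[p[:,0],-p[:,1],-np.ones(len(p))]@E[:3,:3].T
    o=E[:3,3];return o+R*((z-o[2])/R[:,2])[:,None]
E
python3 - <<'E'
from h import *
for n in("top","scene"):
    s=snap(n); cv2.imwrite(f"pics/{n}0.png",s["pixels"]); np.savez(f"{n}0.npz",**s); print(np.round(s["extrinsics"],3),(s["depth"]>0).mean())
o=manip.get_obs();print(o, manip.tcp_to_grasp)
E
```

```text
[[-0.011  0.99  -0.14   0.313]
 [-1.    -0.009  0.012 -0.141]
 [ 0.011  0.14   0.99   1.862]
 [ 0.     0.     0.     1.   ]] 0.99601171875
[[ 0.541  0.467 -0.7   -0.235]
 [-0.841  0.295 -0.454 -0.654]
 [-0.006  0.834  0.552  0.718]
 [ 0.     0.     0.     1.   ]] 0.9960703125
{'clock': 0.1, 'joint_pos': array([-1.33800579,  0.39914289,  0.04503953,  1.53773931, -0.01871898,
        1.20690615, -0.05070589]), 'joint_vel': array([ 0.00133434, -0.00211544, -0.00112338, -0.0025684 , -0.00043043,
        0.00021538, -0.00084617]), 'joint_torque': array([ 3.52099152e-03, -4.76262796e+01,  1.37022950e+00, -2.54950637e+01,
        1.20864651e-02,  5.00492475e-03, -1.58564370e-05]), 'ee_pos': array([0.21151703, 0.61402482, 0.23035788]), 'tcp_rot': array([-0.57528867,  0.57607747,  0.41010776, -0.4110831 ]), 'wrist_force': array([ 0.82487471,  0.40698742, -0.99463799]), 'moment': array([ 0.00500006, -0.01266105,  0.04396738]), 'width': 0.08509212911853867} 0.0187
```

View pics/top0.png

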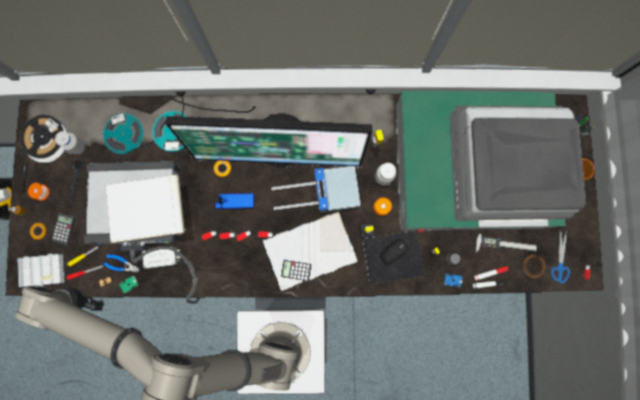

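View pics/scene0.png

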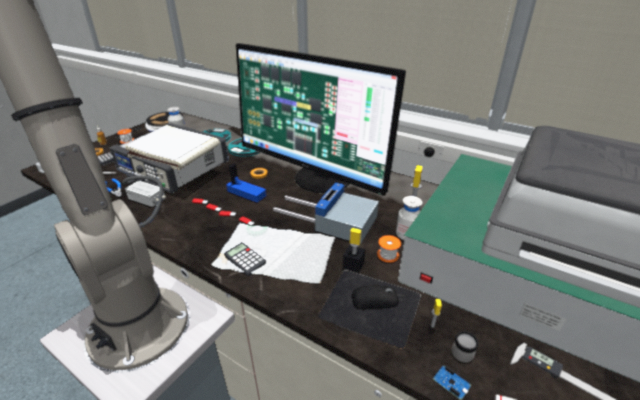

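```bash
python3 - <<'E'
from h import *
import numpy as np
for n in("top","scene"):
    s=dict(np.load(f"{n}0.npz")); W=world(s); hsv=cv2.cvtColor(s["pixels"],cv2.COLOR_BGR2HSV)
    for c,lo,hi in(("red",(0,150,90),(6,255,255)),("red2",(174,150,90),(180,255,255)),("blue",(102,130,50),(118,255,255)),("yel",(24,150,120),(33,255,255)),("orange",(8,150,120),(22,255,255))):
        m=cv2.inRange(hsv,lo,hi); k,l,st,ce=cv2.connectedComponentsWithStats(m)
        for i in range(1,k):
            if st[i,4]<12: continue
            P=W[(l==i)&(s["depth"]>0)]
            if len(P)<5: continue
            z=P[:,2]
            if np.median(z)<-.05 or np.median(P[:,0])>1.0: continue
            r=cv2.minAreaRect(P[z>z.max()-.03][:,:2].astype(np.float32))
            print(n,c,ce[i].round(0),st[i,4],"med",np.median(P,0).round(3),"z",z.min().round(3),z.max().round(3),"rect",np.round(r[0],3),np.round(r[1],3),round(r[2]))
t=cv2.imread("pics/top0.png")[110:270,190:450];cv2.imwrite("pics/topc.png",cv2.resize(t,None,fx=3,fy=3,interpolation=cv2.INTER_CUBIC))
t=cv2.imread("pics/scene0.png")[140:340,180:460];cv2.imwrite("pics/scc.png",cv2.resize(t,None,fx=2.8,fy=2.8,interpolation=cv2.INTER_CUBIC))
E
```

```text
top red [263. 234.] 41 med [0.44  0.062 0.002] z -0.01 0.015 rect [0.438 0.064] [0.036 0.024] 89
top red [206. 236.] 55 med [0.431 0.278 0.004] z -0.008 0.015 rect [0.433 0.278] [0.027 0.037] 21
top red [224. 236.] 53 med [0.432 0.209 0.002] z -0.014 0.018 rect [0.432 0.211] [0.027 0.039] 6
top red [241. 236.] 49 med [0.427 0.145 0.002] z -0.007 0.016 rect [0.429 0.146] [0.025 0.038] 32
top red [503. 269.] 52 med [ 0.293 -0.845  0.012] z -0.007 0.023 rect [ 0.292 -0.844] [0.021 0.051] 14
top red [ 75. 275.] 64 med [0.286 0.782 0.002] z -0.01 0.023 rect [0.285 0.784] [0.021 0.079] 17
top red [587. 274.] 38 med [ 0.265 -1.181  0.009] z 0.0 0.017 rect [ 0.265 -1.185] [0.029 0.031] 88
top red2 [262. 234.] 24 med [0.437 0.065 0.007] z -0.005 0.016 rect [0.436 0.062] [0.028 0.014] 71
top red2 [241. 236.] 17 med [0.43  0.14  0.008] z 0.0 0.014 rect [0.428 0.142] [0.012 0.029] 12
top red2 [ 75. 275.] 34 med [0.284 0.778 0.013] z -0.0 0.021 rect [0.284 0.779] [0.012 0.074] 15
top blue [319. 174.] 100 med [ 0.648 -0.151  0.091] z -0.007 0.103 rect [ 0.645 -0.152] [0.041 0.029] 8
top blue [235.
[... 3892 characters left out ...]
358 -0.574  0.076] z -0.002 0.085 rect [ 0.363 -0.573] [0.019 0.01 ] 28
scene orange [124. 131.] 53 med [0.608 0.951 0.044] z -0.005 0.047 rect [0.604 0.945] [0.061 0.05 ] 30
scene orange [100. 133.] 15 med [0.523 1.005 0.051] z 0.045 0.058 rect [0.523 1.006] [0.016 0.021] 82
scene orange [100. 151.] 28 med [0.462 0.92  0.01 ] z -0.006 0.015 rect [0.475 0.947] [0.1   0.024] 57
scene orange [258. 173.] 112 med [0.686 0.22  0.01 ] z -0.003 0.015 rect [0.696 0.228] [0.088 0.064] 47
scene orange [389. 242.] 254 med [ 0.535 -0.384  0.045] z -0.007 0.048 rect [ 0.533 -0.384] [0.061 0.057] 62
scene orange [388. 257.] 61 med [ 0.516 -0.396  0.001] z -0.004 0.004 rect [ 0.526 -0.389] [0.045 0.058] 19
```

View pics/topc.png

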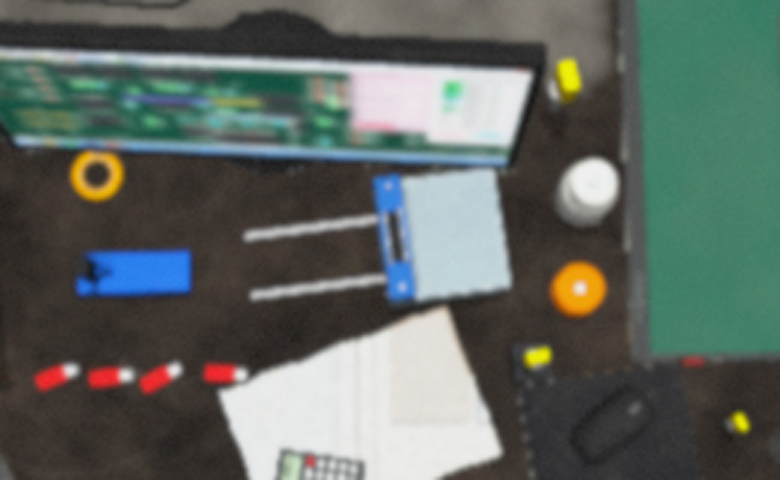

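View pics/scc.png

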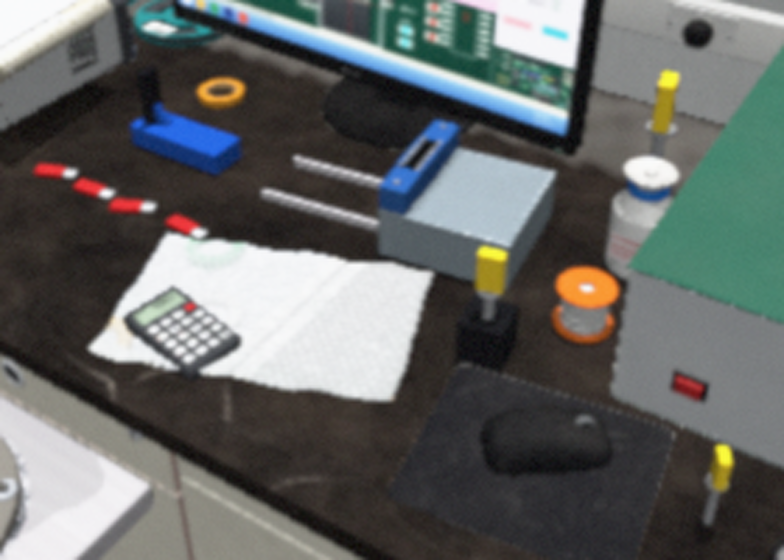

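```bash
cat > meas.py <<'E'
from h import *
def pca(P,w):
    P=P[:,:2];w=w/w.sum();c=w@P;C=(P-c).T@((P-c)*w[:,None]);e,v=np.linalg.eigh(C);a=v[:,1]
    return c,np.degrees(np.arctan2(a[1],a[0])),np.sqrt(12*e)   # rect sides
def region(s,m,z,up=4,weight=None):
    v,u=np.nonzero(m);P=plane(s,np.c_[u,v],z);return P,np.ones(len(P)) if weight is None else weight[v,u]
def redw(s):
    b=s["pixels"].astype(float);return np.clip((b[...,2]-np.maximum(b[...,0],b[...,1])-20)/150,0,1)
def sticks(s,n,zone=(0.3,0.7,-.35,.40)):
    w=redw(s);b=s["pixels"].astype(int)
    hsv=cv2.cvtColor(s["pixels"],cv2.COLOR_BGR2HSV);hue=hsv[...,0];w=w*((hue<7)|(hue>170))*(hsv[...,1]>140)
    k,l,st,ce=cv2.connectedComponentsWithStats((w>.15).astype(np.uint8))
    for i in range(1,k):
        if st[i,4]<15: continue
        P,ww=region(s,l==i,.006,weight=w);c,a,sd=pca(P,ww)
        if zone[0]<c[0]<zone[1] and zone[2]<c[1]<zone[3]: print(n,"red",c.round(4),"ang",a.round(0),sd.round(3),st[i,4])
E
python3 - <<'E'
from meas import *
for n in("top","scene"):
    s=dict(np.load(f"{n}0.npz"));b=s["pixels"];hsv=cv2.cvtColor(b,cv2.COLOR_BGR2HSV);W=world(s)
    sticks(s,n)
    # slot: dark between blue, in hood region
    box=(W[...,0]>.5)&(W[...,0]<.69)&(W[...,1]<-.12)&(W[...,1]>-.20)&(W[...,2]>.05)
    x0,x1,y0,y1=((305,335,165,210) if n=="top" else (300,350,175,225))
    roi=np.zeros(b.shape[:2],bool);roi[y0:y1,x0:x1]=1
    blue=(cv2.inRange(hsv,(100,110,40),(122,255,255))>0)&roi
    blue=(cv2.morphologyEx(blue.astype(np.uint8),cv2.MORPH_CLOSE,np.ones((9,9)))>0)
    blue=cv2.fillPoly(np.zeros(b.shape[:2],np.uint8),[cv2.convexHull(np.argwhere(blue)[:,::-1].astype(np.int32))],1)>0
    wd=np.clip((110-hsv[...,2].astype(float))/80,0,1)*cv2.erode(blue.astype(np.uint8),np.ones((3,3)))
    P,ww=region(s,wd>.1,.092,weight=wd);c,a,sd=pca(P,ww);print(n,"slot",c.round(4),a.round(1),sd.round(3),len(P))
    P,ww=region(s,blue,.092);print("hood hull",[x.round(3) if not isinstance(x,float) else x for x in pca(P,ww)])
    # rails
    wr=((b.min(2)>120)&(hsv[...,1]<60)).astype(np.uint8)
    roi[:]=0
    if n=="top": roi[180:212,265:318]=1
    else: roi[190:225,265:316]=1
    k,l,st,ce=cv2.connectedComponentsWithStats((wr*roi).astype(np.uint8))
    for i in range(1,k):
        if st[i,4]>15:
            P,ww=region(s,l==i,.012);c,a,sd=pca(P,ww);print(n,"rail",c.round(4),a.round(1),sd.round(3),"yrange",P[:,1].min().round(3),P[:,1].max().round(3))
    # pusher foot and post
    roi[:]=0;roi[(slice(185,215) if n=="top" else slice(165,208)),(slice(205,258) if n=="top" else slice(220,275))]=1
    bl=(cv2.inRange(hsv,(100,110,40),(122,255,255))>0)&roi
    P=plane(s,np.argwhere(bl)[:,::-1],.03);print(n,"foot rect",cv2.minAreaRect(P[:,:2].astype(np.float32)))
    # yellow grip tops
    ym=cv2.inRange(hsv,(24,130,110),(34,255,255));roi[:]=0
    cx,cy=(369,228) if n=="top" else(355,236)
    roi[cy-15:cy+15,cx-10:cx+10]=1
    m=(ym>0)&roi
    if n=="scene": m&=W[...,2]>.113
    P,ww=region(s,m,.125);print(n,"grip",[np.round(x,3) for x in pca(P,ww)],len(P))
o=manip.get_obs()
E
```

```text
top red [0.4321 0.2761] ang 110.0 [0.023 0.035] 69
top red [0.429  0.1438] ang 122.0 [0.023 0.036] 71
top red [0.4372 0.0627] ang 89.0 [0.022 0.035] 68
top red [0.4325 0.2082] ang 96.0 [0.024 0.035] 74
top slot [ 0.5939 -0.159 ] -172.4 [0.008 0.051] 36
hood hull [array([ 0.595, -0.157]), np.float64(-173.11026090086597), array([0.036, 0.152])]
top rail [ 0.6196 -0.0538] 97.0 [0.013 0.165] yrange -0.136 0.027
top rail [ 0.5438 -0.0606] 97.1 [0.012 0.163] yrange -0.143 0.019
top foot rect ((0.5618085265159607, 0.16800907254219055), (0.14335410296916962, 0.05678367614746094), 89.51292419433594)
top grip [array([ 0.445, -0.326]), np.float64(110.498), array([0.019, 0.032])] 48
scene red [0.4296 0.2769] ang 94.0 [0.026 0.036] 58
scene red [0.4301 0.2097] ang 81.0 [0.024 0.037] 58
scene red [0.4265 0.1441] ang 106.0 [0.026 0.035] 61
scene red [0.4351 0.0648] ang 83.0 [0.022 0.036] 60
scene slot [ 0.6412 -0.1567] -168.2 [0.035 0.217] 197
hood hull [array([ 0.594, -0.164]), np.float64(-169.80899314664777), array([0.047, 0.227])]
scene rail [ 0.6111 -0.0302] 96.5 [0.016 0.116] yrange -0.087 0.031
scene rail [ 0.5385 -0.0553] 96.9 [0.016 0.152] yrange -0.129 0.022
scene foot rect ((0.5455986857414246, 0.16017459332942963), (0.1854647397994995, 0.09246966242790222), 86.43310546875)
scene grip [array([ 0.435, -0.328]), np.float64(63.291), array([0.023, 0.027])] 62
```

Emit:
jog_arm(plan=[[0.7,-1,0,-1],[0.7,-1,0,-1],[0.7,-1,0,-1],[0.7,-1,0,-1],[0.7,-1,0,-1],[0.7,-1,-0.2,-1],[0.7,-1,-0.2,-1],[0.7,-1,-0.3,-1],[0.7,-1,-0.3,-1],[0.7,-1,-0.3,-1]], gripper=-1, force=30)

```text
clock: 0.93
ee_pos: [0.4166, 0.3077, 0.1869]
tcp_rot: [0.699, -0.694, -0.121, 0.123]
wrist_force: [-0.6, -0.5, 0.1]
width: 0.0854
```

```bash
cat > go.py <<'E'
import sys;from h import *
from scipy.spatial.transform import Rotation as R
o=manip.get_obs();q=o["tcp_rot"];M=R.from_quat([q[1],q[2],q[3],q[0]]).as_matrix()
az=np.degrees(np.arctan2(M[1,0],M[0,0]));p=o["ee_pos"]
a=list(map(float,sys.argv[1:]))
print("clock",round(o["clock"],2),"p",p.round(4),"jaw",az.round(1),"tilt",M[:,1].round(3),"w",round(o["width"],4),"F",o["wrist_force"].round(1),"q7",o["joint_pos"][6].round(2))
for i in range(0,len(a),4):
    print("units",((np.array(a[i:i+3])-p)/.03).round(2),"turn",round(((a[i+3]-az+180)%360-180)/5,1))
E
python3 go.py .431 .2765 .002 19
```

```text
clock 0.93 p [0.4166 0.3077 0.1869] jaw 19.9 tilt [-0.005  0.007 -1.   ] w 0.0854 F [-0.6 -0.5  0.1] q7 -0.28
units [ 0.48 -1.04 -6.16] turn -0.2
```

Emit:
jog_arm(plan=[[0.24,-0.5,-0.5,0],[0.24,-0.5,-0.9,-0.1],[0,0,-1,0],[0,0,-1,0],[0,0,-1,0],[0,0,-0.6,0],[0,0,-0.4,0],[0,0,0,0]])

```text
clock: 1.6
ee_pos: [0.4364, 0.2611, 0.017]
tcp_rot: [0.699, -0.698, -0.109, 0.111]
wrist_force: [-0.6, 0.6, 0.2]
width: 0.0854
```

```bash
python3 go.py .431 .2765 .002 19
```

```text
clock 1.6 p [0.4364 0.2611 0.017 ] jaw 17.9 tilt [-0.002  0.002 -1.   ] w 0.0854 F [-0.6  0.6  0.2] q7 -0.1
units [-0.18  0.51 -0.5 ] turn 0.2
```

Emit:
jog_arm(plan=[[-0.18,0.51,0,0.2],[0,0,-0.5,0],[0,0,0,0],[0,0,0,0]])

```text
clock: 1.93
ee_pos: [0.4308, 0.2798, 0.0032]
tcp_rot: [0.699, -0.696, -0.117, 0.117]
wrist_force: [-0.2, 0.7, 1.2]
width: 0.0853
```

```bash
python3 go.py .431 .2765 .002 19
```

```text
clock 1.93 p [0.4308 0.2798 0.0032] jaw 19.0 tilt [-0.001  0.003 -1.   ] w 0.0853 F [-0.2  0.7  1.2] q7 -0.11
units [ 0.01 -0.11 -0.04] turn -0.0
```

Close and lift.

Emit:
jog_arm(plan=[[0,-0.1,0,0],[0,0,0,0],[0,0,0,0],[0,0,0,0],[0,0,0,0],[0,0,0,0],[0,0,0,0],[0,0,0,0]], gripper=1, force=25)

```text
clock: 2.6
ee_pos: [0.4331, 0.2793, 0.0081]
tcp_rot: [0.7, -0.694, -0.119, 0.115]
wrist_force: [0.3, -0.4, 0.6]
width: 0.0155
```

Emit:
jog_arm(plan=[[0,0,0,0],[0,0,0.3,0],[0,0,1,0],[0,0,1,0],[0,0,0,0],[0,0,0,0]])

```text
clock: 3.1
ee_pos: [0.4318, 0.2778, 0.0801]
tcp_rot: [0.699, -0.695, -0.118, 0.116]
wrist_force: [-0.4, -0.1, -0.8]
width: 0.0154
```

```bash
python3 go.py .5922 -.0851 .004 -83
```

```text
clock 3.1 p [0.4318 0.2778 0.0801] jaw 19.0 tilt [ 0.001  0.006 -1.   ] w 0.0154 F [-0.4 -0.1 -0.8] q7 -0.16
units [  5.35 -12.1   -2.54] turn -20.4
```

Emit:
jog_arm(plan=[[0,-0.8,0.3,-1],[0,-0.8,0.3,-1],[0,-0.8,0,-1],[0,-0.8,0,-1],[0.2,-0.8,0,-1],[0.4,-0.8,0,-1],[0.4,-0.8,0,-1],[0.4,-0.8,0,-1],[0.4,-0.8,0,-1],[0.4,-0.8,0,-1]])

```text
clock: 3.93
ee_pos: [0.4926, 0.0349, 0.0963]
tcp_rot: [0.682, -0.676, 0.198, -0.197]
wrist_force: [0.2, 0.7, -0.6]
width: 0.0153
```

Emit:
jog_arm(plan=[[0.4,-0.6,0,-1],[0.4,-0.6,0,-1],[0.4,-0.6,0,-1],[0.4,-0.6,0,-1],[0.4,-0.4,0,-1],[0.4,0,0,-1],[0.2,0,0,-1],[0,0,0,-1],[0,0,0,0],[0,0,0,0]])

```text
clock: 4.77
ee_pos: [0.5705, -0.0637, 0.0904]
tcp_rot: [-0.559, 0.561, -0.432, 0.431]
wrist_force: [0.3, 0.2, -0.6]
width: 0.0153
```

```bash
python3 go.py .5922 -.0851 .004 -83
```

```text
clock 4.77 p [ 0.5705 -0.0637  0.0904] jaw -75.2 tilt [-0.004 -0.001 -1.   ] w 0.0153 F [ 0.3  0.2 -0.6] q7 -0.86
units [ 0.72 -0.71 -2.88] turn -1.6
```

Emit:
jog_arm(plan=[[0.72,-0.71,0,-1],[0,0,0,-0.6],[0,0,-0.8,0],[0,0,-0.9,0],[0,0,0,0],[0,0,0,0]])

```text
clock: 5.27
ee_pos: [0.5912, -0.0837, 0.0369]
tcp_rot: [-0.529, 0.531, -0.47, 0.466]
wrist_force: [0.2, -0.5, 1.3]
width: 0.0152
```

```bash
python3 go.py .5922 -.0851 .008 -83; python3 - <<'E'
from h import *
s=snap("scene");t=s["pixels"][150:250,200:380];cv2.imwrite("pics/a1.png",cv2.resize(t,None,fx=4,fy=4,interpolation=cv2.INTER_CUBIC))
E
```

```text
clock 5.27 p [ 0.5912 -0.0837  0.0369] jaw -82.8 tilt [-0.006  0.003 -1.   ] w 0.0152 F [ 0.2 -0.5  1.3] q7 -0.89
units [ 0.03 -0.05 -0.96] turn -0.0
```

View pics/a1.png

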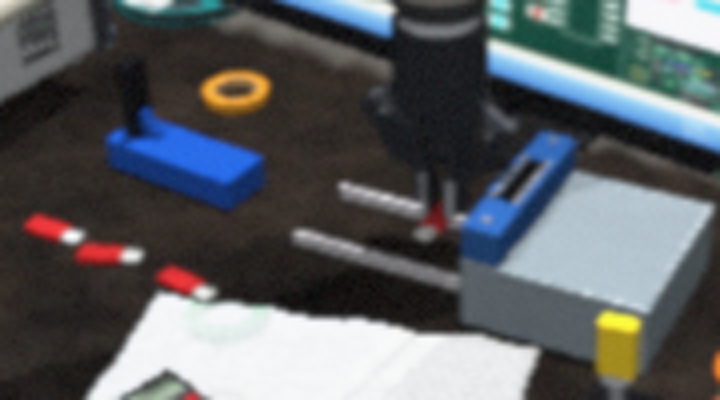

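Emit:
jog_arm(plan=[[0,0,-0.6,0],[0,0,-0.28,0],[0,0,0,0],[0,0,0,0]])

```text
clock: 5.65
ee_pos: [0.5932, -0.0825, 0.0144]
tcp_rot: [0.532, -0.53, 0.468, -0.465]
wrist_force: [-0.2, -0.2, -0.5]
width: 0.0154
```

Emit:
jog_arm(plan=[[0,0,0,0],[0,0,0,0],[0,0,0,0],[0,0,0.3,0],[0,0,1,0],[0,0,1,0],[0,0,0.4,0],[0,0,0,0],[0,0,0,0]], gripper=0.35)

```text
clock: 6.4
ee_pos: [0.5945, -0.084, 0.1042]
tcp_rot: [0.533, -0.529, 0.467, -0.467]
wrist_force: [-0.1, 0.2, -1.6]
width: 0.0276
```

```bash
python3 go.py .4315 .209 .006 5
```

```text
clock 6.4 p [ 0.5945 -0.084   0.1042] jaw -82.7 tilt [ 0.004  0.003 -1.   ] w 0.0276 F [-0.1  0.2 -1.6] q7 -0.94
units [-5.43  9.77 -3.27] turn 17.5
```

Emit:
jog_arm(plan=[[-0.6,0.6,0,1],[-0.6,0.6,0,1],[-0.6,0.6,0,1],[-0.6,0.6,0,1],[-0.6,0.6,0,1],[-0.6,0.6,0,1],[-0.6,0.6,0,1],[-0.6,0.6,0,1],[-0.4,0.6,0,1],[0,0.6,0,1]], gripper=-1)

```text
clock: 7.23
ee_pos: [0.4227, 0.0956, 0.094]
tcp_rot: [-0.679, 0.685, -0.19, 0.184]
wrist_force: [0.3, -0.3, 0.0]
width: 0.0854
```

Emit:
jog_arm(plan=[[0,0.6,0,1],[0,0.6,0,1],[0,0.6,0,1],[0,0.6,0,1],[0,0.6,0,1],[0,0.3,0,1],[0,0,-0.3,1],[0,0,-0.6,0.5],[0,0,0,0],[0,0,0,0]])

```text
clock: 8.07
ee_pos: [0.4113, 0.203, 0.0566]
tcp_rot: [-0.698, 0.711, 0.052, -0.066]
wrist_force: [-0.2, -0.1, 0.1]
width: 0.0852
```

```bash
python3 go.py .4315 .209 .005 5
```

```text
clock 8.07 p [0.4113 0.203  0.0566] jaw 9.6 tilt [-0.017 -0.02  -1.   ] w 0.0852 F [-0.2 -0.1  0.1] q7 -0.19
units [ 0.67  0.2  -1.72] turn -0.9
```

Emit:
jog_arm(plan=[[0.67,0.2,0,-0.9],[0,0,-0.8,0],[0,0,-0.6,0],[0,0,0,0],[0,0,0,0]])

```text
clock: 8.48
ee_pos: [0.4323, 0.2079, 0.0143]
tcp_rot: [-0.7, 0.713, 0.02, -0.034]
wrist_force: [-0.2, -0.4, 0.9]
width: 0.0855
```

```bash
python3 go.py .4315 .209 .006 5
```

```text
clock 8.48 p [0.4323 0.2079 0.0143] jaw 4.4 tilt [-0.019 -0.019 -1.   ] w 0.0855 F [-0.2 -0.4  0.9] q7 -0.2
units [-0.03  0.04 -0.28] turn 0.1
```

Emit:
jog_arm(plan=[[0,0,-0.28,0],[0,0,0,0],[0,0,0,0]])

```text
clock: 8.73
ee_pos: [0.433, 0.2079, 0.0073]
tcp_rot: [-0.701, 0.712, 0.02, -0.033]
wrist_force: [-0.4, 0.3, 0.6]
width: 0.0857
```

Emit:
jog_arm(plan=[[0,0,0,0],[0,0,0,0],[0,0,0,0],[0,0,0,0],[0,0,0,0],[0,0,0,0],[0,0,0.3,0],[0,0,1,0],[0,0,1,0],[0,0,0,0]], gripper=1)

```text
clock: 9.57
ee_pos: [0.4325, 0.2074, 0.0809]
tcp_rot: [-0.7, 0.713, 0.019, -0.033]
wrist_force: [1.0, 0.6, -1.3]
width: 0.0004
```

Emit:
jog_arm(plan=[[0,-0.5,0.3,-1],[0,-0.5,0.2,-1],[0,-0.5,0,-1],[0,-0.5,0,-1],[0,-0.5,0,-1],[0.3,-0.5,0,-1],[0.3,-0.5,0,-1],[0.3,-0.5,0,-1],[0.4,-0.5,0,-1],[0.4,-0.5,0,-1]])

```text
clock: 10.4
ee_pos: [0.483, 0.0571, 0.1018]
tcp_rot: [0.648, -0.646, 0.292, -0.278]
wrist_force: [0.9, 0.1, -0.1]
width: -0.0002
```

Emit:
jog_arm(plan=[[0.5,-0.5,0,-1],[0.5,-0.5,0,-1],[0.5,-0.5,0,-1],[0.5,-0.5,0,-1],[0.5,-0.5,0,-1],[0.5,-0.2,0,-1],[0.2,0,0,-1],[0,0,0,-0.6],[0,0,0,0],[0,0,0,0]])

```text
clock: 11.23
ee_pos: [0.5842, -0.0337, 0.1035]
tcp_rot: [0.512, -0.506, 0.496, -0.486]
wrist_force: [0.4, -0.5, 0.9]
width: 0.0003
```

```bash
python3 go.py .5871 -.0435 .011 -83
```

```text
clock 11.23 p [ 0.5842 -0.0337  0.1035] jaw -87.9 tilt [-0.004  0.017 -1.   ] w 0.0003 F [ 0.4 -0.5  0.9] q7 -1.08
units [ 0.1  -0.33 -3.08] turn 1.0
```

```bash
python3 - <<'E'
from meas import *
for n in("top","scene"):
    s=snap(n);sticks(s,n)
E
python3 go.py .5 .1 .1 0
```

```text
top red [ 0.5888 -0.0854] ang -169.0 [0.022 0.028] 54
top red [0.4364 0.0567] ang 125.0 [0.019 0.025] 42
top red [0.4339 0.2182] ang 142.0 [0.015 0.022] 29
scene red [0.4301 0.2099] ang 81.0 [0.024 0.037] 58
scene red [ 0.5896 -0.0835] ang -165.0 [0.021 0.034] 48
scene red [0.4264 0.1441] ang 105.0 [0.026 0.035] 62
scene red [0.4351 0.0647] ang 85.0 [0.021 0.036] 57
clock 11.33 p [ 0.584  -0.0333  0.1035] jaw -87.9 tilt [-0.004  0.018 -1.   ] w -0.0002 F [ 1.  -0.8 -0.4] q7 -1.08
units [-2.8   4.44 -0.12] turn 17.6
```

Emit:
jog_arm(plan=[[-0.5,0.3,0,1],[-0.5,0.3,0,1],[-0.5,0.3,0,1],[-0.5,0.3,0,1],[-0.5,0.3,0,1],[-0.5,0.3,0,1],[-0.5,0.3,0,1],[-0.5,0.3,0,1],[-0.2,0.3,0,1],[0,0,0,1]], gripper=-1)

```text
clock: 12.17
ee_pos: [0.4482, 0.0528, 0.1042]
tcp_rot: [0.678, -0.672, 0.218, -0.204]
wrist_force: [-0.1, -0.0, 0.4]
width: 0.0852
```

Emit:
jog_arm(plan=[[0,0,0,1],[0,0,0,1],[0,0,0,1],[0,0,0,1],[0,0,-0.3,1],[0,0,-0.5,1],[0,0,-0.5,0.4],[0,0,0,0],[0,0,0,0]])

```text
clock: 12.92
ee_pos: [0.4447, 0.0572, 0.067]
tcp_rot: [0.711, -0.703, 0.008, 0.007]
wrist_force: [-0.6, -0.3, -0.0]
width: 0.0853
```

```bash
python3 go.py .436 .0637 .002 -2
```

```text
clock 12.92 p [0.4447 0.0572 0.067 ] jaw -0.0 tilt [-0.021  0.011 -1.   ] w 0.0853 F [-0.6 -0.3 -0. ] q7 0.04
units [-0.29  0.22 -2.17] turn -0.4
```

Emit:
jog_arm(plan=[[-0.29,0.22,0,-0.4],[0,0,-0.9,0],[0,0,-0.8,0],[0,0,0,0],[0,0,-0.25,0],[0,0,0,0],[0,0,0,0]])

```text
clock: 13.5
ee_pos: [0.4404, 0.066, 0.0136]
tcp_rot: [0.713, -0.701, 0.017, -0.01]
wrist_force: [0.4, 0.1, 0.1]
width: 0.0854
```

```bash
python3 go.py .436 .0637 .002 -2
```

```text
clock 13.5 p [0.4404 0.066  0.0136] jaw -2.3 tilt [-0.009  0.017 -1.   ] w 0.0854 F [0.4 0.1 0.1] q7 0.08
units [-0.15 -0.08 -0.39] turn 0.1
```

Emit:
jog_arm(plan=[[-0.15,-0.08,-0.4,0],[0,0,0,0],[0,0,0,0]])

```text
clock: 13.75
ee_pos: [0.439, 0.0642, 0.0045]
tcp_rot: [0.714, -0.7, 0.015, -0.013]
wrist_force: [0.4, -0.0, 1.0]
width: 0.0851
```

Emit:
jog_arm(plan=[[0,0,0,0],[0,0,0,0],[0,0,0,0],[0,0,0,0],[0,0,0,0],[0,0,0,0],[0,0,0,0]], gripper=1)

```text
clock: 14.33
ee_pos: [0.442, 0.065, 0.0077]
tcp_rot: [0.714, -0.699, 0.013, -0.015]
wrist_force: [-0.5, -0.2, -0.5]
width: 0.0156
```

Emit:
jog_arm(plan=[[0,0,0.3,0],[0,0,1,0],[0,0,1,0],[0,0,0.4,0],[0,0,0,0]])

```text
clock: 14.75
ee_pos: [0.4398, 0.0635, 0.0922]
tcp_rot: [0.713, -0.7, 0.016, -0.014]
wrist_force: [0.1, 0.5, -0.4]
width: 0.0156
```

```bash
python3 go.py .5871 -.0435 .011 -83
```

```text
clock 14.75 p [0.4398 0.0635 0.0922] jaw -2.4 tilt [-0.003  0.019 -1.   ] w 0.0156 F [ 0.1  0.5 -0.4] q7 -0.05
units [ 4.91 -3.57 -2.71] turn -16.1
```

Emit:
jog_arm(plan=[[0.5,-0.35,0,-1],[0.5,-0.35,0,-1],[0.5,-0.35,0,-1],[0.5,-0.35,0,-1],[0.5,-0.35,0,-1],[0.5,-0.35,0,-1],[0.5,-0.35,0,-1],[0.5,-0.35,0,-1],[0.5,-0.35,0,-1],[0.3,-0.3,0,-1]])

```text
clock: 15.58
ee_pos: [0.5836, -0.0407, 0.0879]
tcp_rot: [0.637, -0.622, 0.323, -0.323]
wrist_force: [0.9, 0.6, -1.0]
width: 0.0159
```

Emit:
jog_arm(plan=[[0,0,0,-1],[0,0,0,-1],[0,0,0,-1],[0,0,-0.2,-1],[0,0,-0.5,-1],[0,0,-0.6,-0.5],[0,0,0,0],[0,0,0,0]])

```text
clock: 16.25
ee_pos: [0.5828, -0.0453, 0.042]
tcp_rot: [0.531, -0.523, 0.47, -0.472]
wrist_force: [0.1, 0.6, -0.1]
width: 0.0156
```

```bash
python3 go.py .5871 -.0435 .010 -83
```

```text
clock 16.25 p [ 0.5828 -0.0453  0.042 ] jaw -83.6 tilt [ 0.01   0.006 -1.   ] w 0.0156 F [ 0.1  0.6 -0.1] q7 -0.89
units [ 0.14  0.06 -1.07] turn 0.1
```

Emit:
jog_arm(plan=[[0.14,0.1,-0.4,0],[0,0,-0.6,0],[0,0,0,0],[0,0,0,0]])

```text
clock: 16.58
ee_pos: [0.589, -0.0416, 0.0114]
tcp_rot: [0.533, -0.523, 0.469, -0.472]
wrist_force: [0.5, 1.0, 0.7]
width: 0.0156
```

Emit:
jog_arm(plan=[[0,0,0,0],[0,0,0,0],[0,0,0,0],[0,0,0.3,0],[0,0,1,0],[0,0,1,0],[0,0,0.4,0],[0,0,0,0],[0,0,0,0]], gripper=0.38)

```text
clock: 17.33
ee_pos: [0.5907, -0.0422, 0.1013]
tcp_rot: [0.534, -0.522, 0.468, -0.473]
wrist_force: [0.3, -0.4, 0.3]
width: 0.0269
```

```bash
python3 go.py .428 .144 .003 29
```

```text
clock 17.33 p [ 0.5907 -0.0422  0.1013] jaw -83.4 tilt [ 0.018  0.008 -1.   ] w 0.0269 F [ 0.3 -0.4  0.3] q7 -0.95
units [-5.42  6.21 -3.28] turn 22.5
```

Emit:
jog_arm(plan=[[-0.5,0.6,0,1],[-0.5,0.6,0,1],[-0.5,0.6,0,1],[-0.5,0.6,0,1],[-0.5,0.6,0,1],[-0.5,0.6,0,1],[-0.5,0.6,0,1],[-0.5,0.6,0,1],[-0.5,0.6,0,1],[-0.4,0.3,0,1]], gripper=-1)

```text
clock: 18.17
ee_pos: [0.4316, 0.1307, 0.0923]
tcp_rot: [0.684, -0.678, 0.192, -0.19]
wrist_force: [-0.1, 0.4, -0.1]
width: 0.0847
```

Emit:
jog_arm(plan=[[0,0,0,1],[0,0,0,1],[0,0,0,1],[0,0,0,1],[0,0,0,1],[0,0,0,1],[0,0,0,1],[0,0,0,1],[0,0,0,0],[0,0,0,0]])

```text
clock: 19.0
ee_pos: [0.4169, 0.1335, 0.0821]
tcp_rot: [-0.702, 0.705, 0.061, -0.08]
wrist_force: [-0.6, 0.3, 0.5]
width: 0.0857
```

```bash
python3 go.py .428 .144 .004 29
```

```text
clock 19.0 p [0.4169 0.1335 0.0821] jaw 11.5 tilt [-0.026 -0.006 -1.   ] w 0.0857 F [-0.6  0.3  0.5] q7 0.02
units [ 0.37  0.35 -2.6 ] turn 3.5
```

Emit:
jog_arm(plan=[[0.37,0.35,0,1],[0,0,0,1],[0,0,-0.5,1],[0,0,-0.8,0.6],[0,0,-0.7,0],[0,0,0,0],[0,0,0,0]])

```text
clock: 19.58
ee_pos: [0.4272, 0.1442, 0.0181]
tcp_rot: [-0.681, 0.687, 0.171, -0.19]
wrist_force: [-0.3, -0.1, -0.1]
width: 0.0855
```

```bash
python3 go.py .428 .144 .004 29
```

```text
clock 19.58 p [0.4272 0.1442 0.0181] jaw 29.6 tilt [-0.024 -0.015 -1.   ] w 0.0855 F [-0.3 -0.1 -0.1] q7 0.38
units [ 0.03 -0.01 -0.47] turn -0.1
```

Emit:
jog_arm(plan=[[0.03,0,-0.48,0],[0,0,0,0],[0,0,0,0]])

```text
clock: 19.83
ee_pos: [0.4289, 0.1442, 0.0051]
tcp_rot: [-0.681, 0.687, 0.17, -0.188]
wrist_force: [0.7, 0.3, -0.3]
width: 0.0855
```

Emit:
jog_arm(plan=[[0,0,0,0],[0,0,0,0],[0,0,0,0],[0,0,0,0],[0,0,0,0],[0,0,0,0],[0,0,0,0]], gripper=1)

```text
clock: 20.42
ee_pos: [0.4314, 0.1456, 0.0094]
tcp_rot: [-0.682, 0.686, 0.172, -0.185]
wrist_force: [-0.6, 0.4, -0.1]
width: 0.0009
```

Emit:
jog_arm(plan=[[0,0,0.3,0],[0,0,1,0],[0,0,1,0],[0,0,0.4,0],[0,0,0,0]])

```text
clock: 20.83
ee_pos: [0.4297, 0.144, 0.0942]
tcp_rot: [-0.681, 0.687, 0.17, -0.186]
wrist_force: [1.1, 1.2, -0.3]
width: 0.0002
```

```bash
python3 go.py .582 -.0018 .011 -83
```

```text
clock 20.83 p [0.4297 0.144  0.0942] jaw 29.2 tilt [-0.021 -0.014 -1.   ] w 0.0002 F [ 1.1  1.2 -0.3] q7 0.28
units [ 5.08 -4.86 -2.77] turn -22.4
```

```bash
python3 - <<'E'
from meas import *
for n in("scene",):
    s=snap(n);sticks(s,n);t=s["pixels"][150:250,170:350];cv2.imwrite("pics/a2.png",cv2.resize(t,None,fx=4,fy=4,interpolation=cv2.INTER_CUBIC))
E
```

```text
scene red [0.43   0.2095] ang 82.0 [0.024 0.037] 57
scene red [ 0.5865 -0.0423] ang -166.0 [0.023 0.033] 45
scene red [ 0.5903 -0.0833] ang -167.0 [0.021 0.034] 47
scene red [0.4254 0.1429] ang 113.0 [0.026 0.033] 56
```

View pics/a2.png

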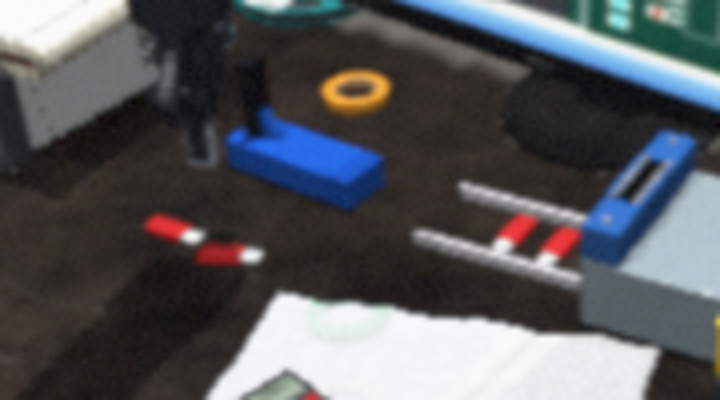

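Emit:
jog_arm(plan=[[-0.07,0,-0.8,0],[0,0,-0.9,0],[0,0,-0.5,0],[0,0,0,0],[0,0,-0.4,0],[0,0,0,0],[0,0,0,0]], gripper=-1)

```text
clock: 21.47
ee_pos: [0.4256, 0.1433, 0.0113]
tcp_rot: [-0.681, 0.687, 0.168, -0.187]
wrist_force: [0.4, -0.2, -0.2]
width: 0.0831
```

```bash
python3 go.py .4275 .144 .002 29
```

```text
clock 21.47 p [0.4256 0.1433 0.0113] jaw 29.1 tilt [-0.024 -0.015 -1.   ] w 0.0831 F [ 0.4 -0.2 -0.2] q7 0.39
units [ 0.06  0.02 -0.31] turn -0.0
```

Emit:
jog_arm(plan=[[0.06,0,-0.3,0],[0,0,-0.1,0]])

```text
clock: 21.63
ee_pos: [0.4284, 0.1437, -0.0]
tcp_rot: [-0.682, 0.687, 0.169, -0.187]
wrist_force: [-0.6, -0.0, -0.1]
width: 0.0855
```

Emit:
jog_arm(plan=[[0,0,-0.05,0],[0,0,-0.04,0],[0,0,-0.04,0],[0,0,-0.04,0],[0,0,-0.04,0],[0,0,-0.02,0],[0,0,0,0]], gripper=1)

```text
clock: 22.22
ee_pos: [0.4436, 0.1519, 0.0014]
tcp_rot: [0.685, -0.684, -0.18, 0.176]
wrist_force: [-0.3, -0.3, -0.4]
width: 0.0175
```

Emit:
jog_arm(plan=[[0,0,0.3,0],[0,0,1,0],[0,0,1,0],[0,0,0.4,0],[0,0,0,0]])

```text
clock: 22.63
ee_pos: [0.4413, 0.1501, 0.0859]
tcp_rot: [-0.684, 0.685, 0.178, -0.177]
wrist_force: [1.0, 0.1, -0.4]
width: 0.017
```

```bash
python3 go.py .582 -.0018 .011 -83
```

```text
clock 22.63 p [0.4413 0.1501 0.0859] jaw 29.1 tilt [ 0.001 -0.    -1.   ] w 0.017 F [ 1.   0.1 -0.4] q7 0.3
units [ 4.69 -5.06 -2.5 ] turn -22.4
```

Emit:
jog_arm(plan=[[0.2,-0.2,0,-1],[0.4,-0.2,0,-1],[0.4,-0.2,0,-1],[0.4,-0.2,0,-1],[0.4,-0.2,0,-1],[0.3,-0.3,0,-1],[0.3,-0.3,0,-1],[0.3,-0.3,0,-1],[0.3,-0.3,0,-1],[0.3,-0.3,0,-1]])

```text
clock: 23.47
ee_pos: [0.5359, 0.0739, 0.0807]
tcp_rot: [0.693, -0.693, 0.144, -0.137]
wrist_force: [-0.1, -0.4, -0.5]
width: 0.0172
```

Emit:
jog_arm(plan=[[0.2,-0.3,0,-1],[0.2,-0.3,0,-1],[0.2,-0.3,0,-1],[0.2,-0.3,0,-1],[0.2,-0.3,0,-1],[0.2,-0.3,0,-1],[0,-0.2,0,-1],[0,0,0,-1],[0,0,0,-1],[0,0,0,0]])

```text
clock: 24.3
ee_pos: [0.5675, 0.0062, 0.0713]
tcp_rot: [-0.574, 0.579, -0.416, 0.402]
wrist_force: [0.2, -0.8, -0.0]
width: 0.0171
```

```bash
python3 go.py .582 -.0018 .005 -83
```

```text
clock 24.3 p [0.5675 0.0062 0.0713] jaw -70.7 tilt [-0.019  0.005 -1.   ] w 0.0171 F [ 0.2 -0.8 -0. ] q7 -0.77
units [ 0.48 -0.27 -2.21] turn -2.5
```

Emit:
jog_arm(plan=[[0.48,-0.27,0,-1],[0,0,-0.3,-1],[0,0,-0.7,-0.5],[0,0,-0.4,0],[0,0,0,0],[0,0,0,0]])

```text
clock: 24.8
ee_pos: [0.5796, -0.0014, 0.0244]
tcp_rot: [-0.527, 0.533, -0.477, 0.46]
wrist_force: [0.4, -0.6, -0.6]
width: 0.017
```

```bash
python3 go.py .582 -.0018 .005 -83
```

```text
clock 24.8 p [ 0.5796 -0.0014  0.0244] jaw -82.9 tilt [-0.024  0.009 -1.   ] w 0.017 F [ 0.4 -0.6 -0.6] q7 -0.89
units [ 0.08 -0.01 -0.65] turn -0.0
```

Emit:
jog_arm(plan=[[0.08,0,-0.55,0],[0,0,0,0],[0,0,0,0]])

```text
clock: 25.05
ee_pos: [0.5825, -0.0009, 0.0075]
tcp_rot: [-0.528, 0.533, -0.475, 0.459]
wrist_force: [-0.3, -0.8, -0.4]
width: 0.0172
```

Emit:
jog_arm(plan=[[0,0,0,0],[0,0,0,0],[0,0,0,0],[0,0,0.3,0],[0,0,1,0],[0,0,1,0],[0,0,0.4,0],[0,0,0,0],[0,0,0,0]], gripper=0.38)

```text
clock: 25.8
ee_pos: [0.5829, -0.0013, 0.0954]
tcp_rot: [-0.529, 0.533, -0.475, 0.459]
wrist_force: [-0.4, 0.1, -0.7]
width: 0.0267
```

```bash
python3 go.py .431 .209 .004 5
```

```text
clock 25.8 p [ 0.5829 -0.0013  0.0954] jaw -82.7 tilt [-0.02   0.011 -1.   ] w 0.0267 F [-0.4  0.1 -0.7] q7 -0.95
units [-5.06  7.01 -3.05] turn 17.5
```

Emit:
jog_arm(plan=[[-0.8,0.4,0,1],[-0.8,0.4,0,1],[-0.8,0.4,0,1],[-0.8,0.4,0,1],[-0.8,0.4,0,1],[-0.3,0.6,0,1],[0,0.6,0,1],[0,0.6,0,1],[0,0.6,0,1],[0,0.6,0,1]], gripper=-1)

```text
clock: 26.63
ee_pos: [0.4381, 0.1481, 0.0857]
tcp_rot: [-0.673, 0.691, -0.196, 0.178]
wrist_force: [-1.1, -0.0, 0.1]
width: 0.0853
```

Emit:
jog_arm(plan=[[0,0.6,0,1],[0,0.6,0,1],[0,0.4,0,1],[0,0.2,0,1],[0,0,0,1],[0,0,0,1],[0,0,-0.5,1],[0,0,-0.6,0.5],[0,0,0,0],[0,0,0,0]])

```text
clock: 27.47
ee_pos: [0.4286, 0.2101, 0.0421]
tcp_rot: [-0.69, 0.719, 0.05, -0.069]
wrist_force: [-0.4, 0.1, -0.2]
width: 0.0853
```

```bash
python3 go.py .431 .209 .004 4
```

```text
clock 27.47 p [0.4286 0.2101 0.0421] jaw 9.6 tilt [-0.024 -0.043 -0.999] w 0.0853 F [-0.4  0.1 -0.2] q7 -0.06
units [ 0.08 -0.04 -1.27] turn -1.1
```

Emit:
jog_arm(plan=[[0.08,-0.04,-0.5,-1],[0,0,-0.5,0],[0,0,-0.3,0],[0,0,-0.1,0]])

```text
clock: 27.8
ee_pos: [0.4316, 0.2092, -0.0001]
tcp_rot: [-0.693, 0.72, 0.016, -0.036]
wrist_force: [-0.3, 0.1, 0.5]
width: 0.0853
```

```bash
python3 go.py .431 .209 .001 4
```

```text
clock 27.8 p [ 4.316e-01  2.092e-01 -1.000e-04] jaw 4.1 tilt [-0.027 -0.039 -0.999] w 0.0853 F [-0.3  0.1  0.5] q7 -0.08
units [-0.02 -0.01  0.04] turn -0.0
```

Emit:
jog_arm(plan=[[0,0,-0.04,0],[0,0,-0.04,0],[0,0,-0.04,0],[0,0,-0.04,0],[0,0,-0.04,0],[0,0,-0.02,0],[0,0,0,0]], gripper=1)

```text
clock: 28.38
ee_pos: [0.4478, 0.2113, 0.0017]
tcp_rot: [-0.696, 0.717, 0.025, -0.023]
wrist_force: [0.1, 0.1, 0.2]
width: 0.0171
```

Emit:
jog_arm(plan=[[0,0,0.3,0],[0,0,1,0],[0,0,1,0],[0,0,0.4,0],[0,0,0,0]])

```text
clock: 28.8
ee_pos: [0.443, 0.2099, 0.0856]
tcp_rot: [-0.695, 0.718, 0.022, -0.027]
wrist_force: [-0.5, 0.5, -1.1]
width: 0.0169
```

```bash
python3 go.py .577 .040 .008 -83
```

```text
clock 28.8 p [0.443  0.2099 0.0856] jaw 3.9 tilt [-0.006 -0.034 -0.999] w 0.0169 F [-0.5  0.5 -1.1] q7 -0.18
units [ 4.47 -5.66 -2.59] turn -17.4
```

Emit:
jog_arm(plan=[[0,-0.5,0,-1],[0,-0.5,0,-1],[0,-0.5,0,-1],[0,-0.5,0,-1],[0,-0.5,0,-1],[0.2,-0.5,0,-1],[0.4,-0.4,0,-1],[0.4,-0.3,0,-1],[0.4,-0.3,0,-1],[0.4,-0.3,0,-1]])

```text
clock: 29.63
ee_pos: [0.4854, 0.0804, 0.0806]
tcp_rot: [-0.637, 0.656, -0.299, 0.273]
wrist_force: [-0.8, -0.5, 0.0]
width: 0.017
```

Emit:
jog_arm(plan=[[0.4,-0.2,0,-1],[0.4,-0.2,0,-1],[0.4,-0.2,0,-1],[0.4,-0.2,0,-1],[0.3,0,0,-1],[0.2,0,0,-1],[0.2,0,0,-1],[0,0,0,0],[0,0,0,0]])

```text
clock: 30.38
ee_pos: [0.5504, 0.0528, 0.0721]
tcp_rot: [-0.513, 0.531, -0.496, 0.457]
wrist_force: [-0.2, -0.2, -1.3]
width: 0.0171
```

```bash
python3 go.py .577 .040 .008 -83
```

```text
clock 30.38 p [0.5504 0.0528 0.0721] jaw -84.8 tilt [-0.058  0.02  -0.998] w 0.0171 F [-0.2 -0.2 -1.3] q7 -1.03
units [ 0.89 -0.43 -2.14] turn 0.4
```

Emit:
jog_arm(plan=[[0.5,-0.2,0,0.4],[0.39,-0.23,-0.5,0],[0,0,-0.9,0],[0,0,-0.3,0],[0,0,-0.1,0],[0,0,0,0]])

```text
clock: 30.88
ee_pos: [0.5732, 0.042, 0.0147]
tcp_rot: [-0.524, 0.543, -0.486, 0.441]
wrist_force: [0.0, 0.3, -0.4]
width: 0.0172
```

```bash
python3 go.py .577 .040 .005 -83
```

```text
clock 30.88 p [0.5732 0.042  0.0147] jaw -82.0 tilt [-0.065  0.021 -0.998] w 0.0172 F [ 0.   0.3 -0.4] q7 -0.93
units [ 0.13 -0.07 -0.32] turn -0.2
```

Emit:
jog_arm(plan=[[0.13,-0.07,-0.2,-0.2],[0,0,0,0]])

```text
clock: 31.05
ee_pos: [0.577, 0.0403, 0.0093]
tcp_rot: [-0.52, 0.539, -0.49, 0.446]
wrist_force: [0.1, -0.4, 0.2]
width: 0.0168
```

Emit:
jog_arm(plan=[[0,0,0,0],[0,0,0,0],[0,0,0,0],[0,0,0.3,0],[0,0,1,0],[0,0,1,0],[0,0,1,0],[0,0,1,0],[0,0,0,0],[0,0,0,0]], gripper=0.3)

```text
clock: 31.88
ee_pos: [0.577, 0.0397, 0.1502]
tcp_rot: [-0.521, 0.537, -0.49, 0.446]
wrist_force: [-0.5, 0.1, -0.1]
width: 0.03
```

Emit:
jog_arm(plan=[[-1,0,0,0],[-1,0,0,0],[-1,0,0,0],[-1,0,0,0],[-0.3,0,0,0],[0,0,0,0]])

```text
clock: 32.38
ee_pos: [0.4422, 0.0384, 0.1491]
tcp_rot: [-0.521, 0.537, -0.49, 0.446]
wrist_force: [-0.3, 0.3, 0.5]
width: 0.0297
```

```bash
python3 - <<'E'
from meas import *
for n in("top","scene"):
    s=snap(n);sticks(s,n);np.savez(n+"1.npz",**s)
b=s["pixels"]
t=b[150:250,200:380];cv2.imwrite("pics/a3.png",cv2.resize(t,None,fx=4,fy=4,interpolation=cv2.INTER_CUBIC))
E
python3 go.py .56 .2155 .2 -90
```

```text
top red [ 0.5899 -0.0434] ang -176.0 [0.022 0.033] 63
top red [ 0.5937 -0.0845] ang -174.0 [0.022 0.034] 66
top red [ 0.5858 -0.0021] ang -176.0 [0.022 0.033] 62
top red [0.5786 0.0382] ang -172.0 [0.022 0.036] 65
scene red [0.5767 0.0399] ang -162.0 [0.022 0.037] 49
scene red [ 0.5821 -0.0011] ang -165.0 [0.023 0.033] 45
scene red [ 0.5861 -0.0425] ang -166.0 [0.022 0.033] 46
scene red [ 0.5899 -0.0834] ang -166.0 [0.021 0.033] 46
clock 32.48 p [0.4447 0.0384 0.1496] jaw -83.0 tilt [-0.059  0.023 -0.998] w 0.0296 F [-0.1 -0.1 -0.8] q7 -1.13
units [3.84 5.9  1.68] turn -1.4
```

View pics/a3.png

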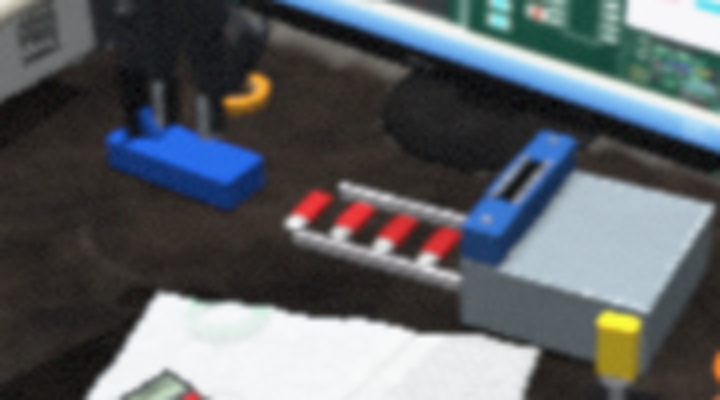

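Emit:
jog_arm(plan=[[0.4,0.6,0,-1],[0.4,0.6,0,-0.5],[0.4,0.6,0,0],[0.4,0.6,0,0],[0.4,0.6,0,0],[0.4,0.6,0,0],[0.4,0.6,0,0],[0.4,0.6,0,0],[0.4,0.6,0,0],[0,0,0,0]], gripper=-1)

```text
clock: 33.32
ee_pos: [0.5709, 0.2099, 0.1465]
tcp_rot: [0.491, -0.502, 0.521, -0.485]
wrist_force: [-0.6, 0.1, 0.7]
width: 0.0853
```

Emit:
jog_arm(plan=[[0,0,0,0],[0,0,0,0]])

```text
clock: 33.48
ee_pos: [0.5733, 0.2106, 0.145]
tcp_rot: [0.491, -0.503, 0.52, -0.485]
wrist_force: [-0.2, 0.2, -0.2]
width: 0.0851
```

```bash
python3 go.py .562 .217 .048 -90
```

```text
clock 33.48 p [0.5733 0.2106 0.145 ] jaw -90.7 tilt [-0.046  0.023 -0.999] w 0.0851 F [-0.2  0.2 -0.2] q7 -1.42
units [-0.38  0.21 -3.23] turn 0.1
```

Emit:
jog_arm(plan=[[-0.38,0.21,0,0],[0,0,-0.6,0],[0,0,-0.9,0],[0,0,-0.9,0],[0,0,-0.5,0],[0,0,0,0],[0,0,0,0]])

```text
clock: 34.07
ee_pos: [0.5639, 0.2109, 0.056]
tcp_rot: [0.49, -0.5, 0.521, -0.489]
wrist_force: [0.1, 0.8, 0.6]
width: 0.0853
```

```bash
python3 go.py .562 .217 .048 -90
```

```text
clock 34.07 p [0.5639 0.2109 0.056 ] jaw -91.1 tilt [-0.042  0.022 -0.999] w 0.0853 F [0.1 0.8 0.6] q7 -1.36
units [-0.06  0.2  -0.27] turn 0.2
```

Emit:
jog_arm(plan=[[-0.05,0.2,-0.15,0],[0,0,0,0],[0,0,0,0],[0,0,0,0],[0,0,0,0],[0,0,0,0],[0,0,0,0],[0,0,0,0]], gripper=1, force=50)

```text
clock: 34.73
ee_pos: [0.5673, 0.2163, 0.0583]
tcp_rot: [0.493, -0.498, 0.518, -0.491]
wrist_force: [-0.5, -0.4, -0.7]
width: 0.0133
```

```bash
python3 go.py .562 .217 .048 -83;  python3 - <<'E'
from meas import *
s=snap("scene");b=s["pixels"]
t=b[130:250,200:380];cv2.imwrite("pics/a4.png",cv2.resize(t,None,fx=4,fy=4,interpolation=cv2.INTER_CUBIC))
s=snap("top");b=s["pixels"];hsv=cv2.cvtColor(b,cv2.COLOR_BGR2HSV)
m=cv2.inRange(hsv,(100,110,40),(122,255,255))>0;m[:, :200]=0;m[:,265:]=0;m[:180]=0;m[225:]=0
P=plane(s,np.argwhere(m)[:,::-1],.03);print(cv2.minAreaRect(P[:,:2].astype(np.float32)))
E
```

```text
clock 34.73 p [0.5673 0.2163 0.0583] jaw -91.1 tilt [-0.032  0.023 -0.999] w 0.0133 F [-0.5 -0.4 -0.7] q7 -1.37
units [-0.18  0.02 -0.34] turn 1.6
((0.5617551803588867, 0.16429665684700012), (0.143427312374115, 0.05674077942967415), 89.51150512695312)
```

View pics/a4.png

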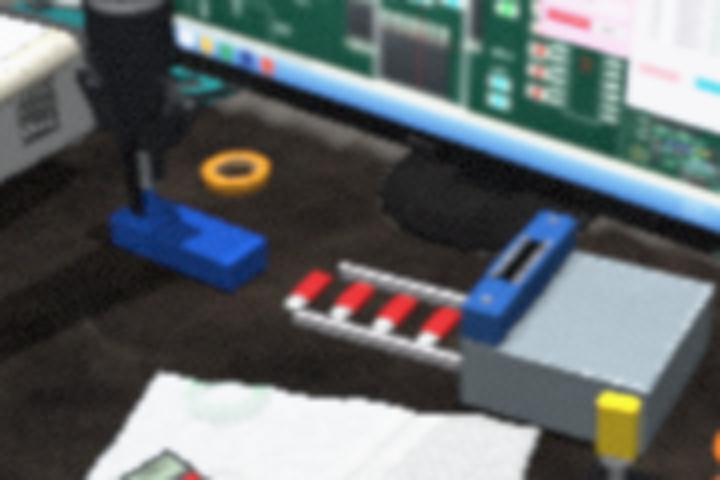

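Emit:
jog_arm(plan=[[-0.2,0,0,0.8],[-0.2,0,0,0.8],[-0.15,0,0,0],[0,0,0,0],[0,0,0,0]])

```text
clock: 35.25
ee_pos: [0.5504, 0.2168, 0.0583]
tcp_rot: [-0.527, 0.533, -0.482, 0.455]
wrist_force: [0.1, -0.6, 0.4]
width: 0.0135
```

```bash
python3 go.py .550 .216 .058 -83
```

```text
clock 35.25 p [0.5504 0.2168 0.0583] jaw -83.0 tilt [-0.034  0.019 -0.999] w 0.0135 F [ 0.1 -0.6  0.4] q7 -1.25
units [-0.01 -0.03 -0.01] turn -0.0
```

Emit:
jog_arm(plan=[[0.06,-0.45,0,0],[0.06,-0.45,0,0],[0.04,-0.3,0,0],[0,0,0,0],[0,0,0,0]])

```text
clock: 35.67
ee_pos: [0.5568, 0.1839, 0.0591]
tcp_rot: [-0.529, 0.53, -0.483, 0.454]
wrist_force: [-0.3, 1.8, 2.2]
width: 0.0136
```

```bash
cat > foot.py <<'E'
from meas import *
s=snap("top");b=s["pixels"];hsv=cv2.cvtColor(b,cv2.COLOR_BGR2HSV)
m=cv2.inRange(hsv,(100,110,40),(122,255,255))>0;m[:, :200]=0;m[:,300:]=0;m[:180]=0;m[225:]=0
P=plane(s,np.argwhere(m)[:,::-1],.03)
xs=np.array([.1219,-.9925]);ys=np.array([.9925,.1219]);g=np.array([.5921,-.1416]);Q=(P[:,:2]-g)
X=Q@xs;Y=Q@ys;print("foot X",X.min().round(3),X.max().round(3))
for a in np.arange(-.32,-.02,.02):
    k=(X>a)&(X<a+.02)
    if k.sum()>10:print(a.round(2),Y[k].min().round(4),Y[k].max().round(4))
sticks(s,"top")
E
python3 foot.py; python3 go.py
```

```text
foot X -0.348 -0.202
-0.32 -0.0295 0.0095
-0.3 -0.0287 0.0174
-0.28 -0.0301 0.03
-0.26 -0.0293 0.0295
-0.24 -0.029 0.0298
-0.22 -0.0295 0.0278
top red [ 0.59   -0.0433] ang -176.0 [0.023 0.034] 64
top red [ 0.5936 -0.0845] ang -175.0 [0.022 0.034] 65
top red [ 0.5859 -0.0021] ang -175.0 [0.022 0.033] 62
top red [0.5791 0.0383] ang -173.0 [0.022 0.035] 63
clock 35.72 p [0.5568 0.1836 0.0591] jaw -83.0 tilt [-0.033  0.025 -0.999] w 0.0134 F [ 0.2 -0.2 -0.5] q7 -1.19
```

Emit:
jog_arm(plan=[[0.04,-0.3,0,0],[0.04,-0.3,0,0],[0.04,-0.3,0,0],[0.04,-0.3,0,0],[0.04,-0.3,0,0],[0.04,-0.3,0,0],[0.04,-0.3,0,0],[0.04,-0.3,0,0],[0.04,-0.3,0,0],[0.04,-0.3,0,0]])

```text
clock: 36.55
ee_pos: [0.5701, 0.093, 0.0598]
tcp_rot: [0.532, -0.53, 0.483, -0.45]
wrist_force: [-0.4, 2.5, 3.4]
width: 0.0135
```

```bash
python3 go.py .583 -.0523 .058 -83; python3 foot.py
```

```text
clock 36.55 p [0.5701 0.093  0.0598] jaw -82.6 tilt [-0.033  0.032 -0.999] w 0.0135 F [-0.4  2.5  3.4] q7 -1.03
units [ 0.43 -4.84 -0.06] turn -0.1
foot X -0.257 -0.116
-0.26 -0.0261 0.0016
-0.24 -0.0276 0.009
-0.22 -0.0267 0.014
-0.2 -0.0264 0.0196
-0.18 -0.0269 0.0294
-0.16 -0.0271 0.0275
-0.14 -0.0268 0.0283
-0.12 -0.0235 0.0263
top red [ 0.5924 -0.0647] ang 95.0 [0.035 0.07 ] 182
```

Emit:
jog_arm(plan=[[0.0,-0.3,0,0],[0.0,-0.3,0,0],[0.02,-0.3,0,0],[0.02,-0.3,0,0],[0.02,-0.3,0,0],[0.02,-0.3,0,0],[0.02,-0.3,0,0],[0.02,-0.3,0,0],[0.02,-0.3,0,0]])

```text
clock: 37.35
ee_pos: [0.5747, 0.0034, 0.0598]
tcp_rot: [0.532, -0.53, 0.483, -0.45]
wrist_force: [0.6, 3.4, 3.6]
width: 0.0135
```

```bash
python3 go.py .583 -.0523 .058 -83; python3 - <<'E'
from h import *
s=snap("scene");b=s["pixels"]
t=b[130:250,230:410];cv2.imwrite("pics/a5.png",cv2.resize(t,None,fx=4,fy=4,interpolation=cv2.INTER_CUBIC))
E
```

```text
clock 37.35 p [0.5747 0.0034 0.0598] jaw -82.6 tilt [-0.033  0.033 -0.999] w 0.0135 F [0.6 3.4 3.6] q7 -0.89
units [ 0.28 -1.86 -0.06] turn -0.1
```

View pics/a5.png

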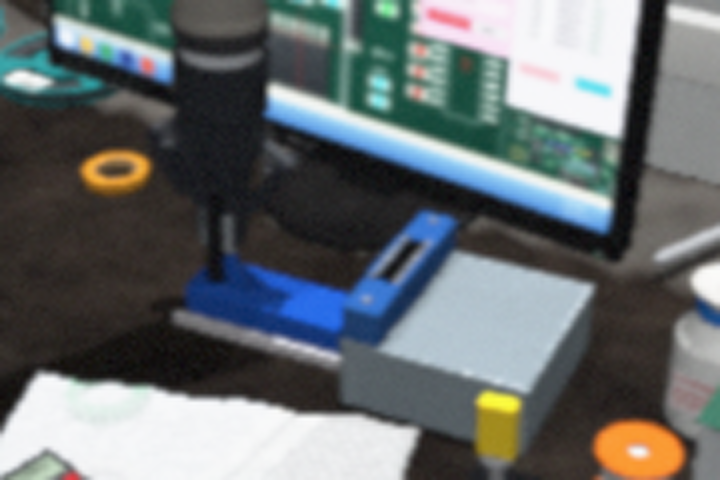

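Emit:
jog_arm(plan=[[0.04,-0.3,0,0],[0.04,-0.3,0,0],[0.04,-0.3,0,0],[0.04,-0.3,0,0],[0.04,-0.3,0,0],[0.04,-0.3,0,0],[0.02,-0.2,0,0],[0,0,0,0]])

```text
clock: 38.07
ee_pos: [0.5826, -0.064, 0.0601]
tcp_rot: [0.531, -0.53, 0.484, -0.45]
wrist_force: [0.9, 1.3, 2.1]
width: 0.013
```

```bash
python3 go.py .583 -.0523 .058 -83
```

```text
clock 38.07 p [ 0.5826 -0.064   0.0601] jaw -82.8 tilt [-0.034  0.034 -0.999] w 0.013 F [0.9 1.3 2.1] q7 -0.79
units [ 0.01  0.39 -0.07] turn -0.0
```

Emit:
jog_arm(plan=[[-0.03,0.3,0,0],[-0.05,0.5,0,0],[-0.06,0.5,0,0],[-0.06,0.5,0,0],[-0.06,0.5,0,0],[-0.06,0.5,0,0],[-0.06,0.5,0,0],[-0.06,0.5,0,0],[-0.06,0.5,0,0],[-0.06,0.5,0,0]])

```text
clock: 38.9
ee_pos: [0.56, 0.0734, 0.0567]
tcp_rot: [-0.522, 0.535, -0.48, 0.458]
wrist_force: [1.0, -0.4, 0.4]
width: 0.0134
```

```bash
python3 go.py .550 .216 .058 -83
```

```text
clock 38.9 p [0.56   0.0734 0.0567] jaw -83.2 tilt [-0.036  0.007 -0.999] w 0.0134 F [ 1.  -0.4  0.4] q7 -1.03
units [-0.33  4.75  0.04] turn 0.0
```

Emit:
jog_arm(plan=[[0.1,0.4,0,0],[0,0.5,0,0],[-0.05,0.5,0,0],[-0.06,0.5,0,0],[-0.06,0.5,0,0],[-0.06,0.5,0,0],[-0.06,0.5,0,0],[-0.06,0.4,0,0],[0,0,0,0],[0,0,0,0]])

```text
clock: 39.73
ee_pos: [0.5518, 0.192, 0.0565]
tcp_rot: [-0.52, 0.54, -0.475, 0.462]
wrist_force: [0.4, -2.1, 3.4]
width: 0.0132
```

```bash
python3 foot.py; python3 go.py .550 .216 .058 -83;  python3 - <<'E'
from h import *
s=snap("scene");b=s["pixels"]
t=b[130:250,220:400];cv2.imwrite("pics/a6.png",cv2.resize(t,None,fx=4,fy=4,interpolation=cv2.INTER_CUBIC))
E
```

```text
foot X -0.356 -0.209
-0.32 -0.0337 0.0085
-0.3 -0.0342 0.0249
-0.28 -0.0334 0.0244
-0.26 -0.0341 0.0257
-0.24 -0.0328 0.026
-0.22 -0.0332 0.024
clock 39.78 p [0.5518 0.1921 0.0564] jaw -83.0 tilt [-0.033 -0.009 -0.999] w 0.0132 F [ 0.8 -0.3  3.4] q7 -1.23
units [-0.06  0.8   0.05] turn -0.0
```

View pics/a6.png

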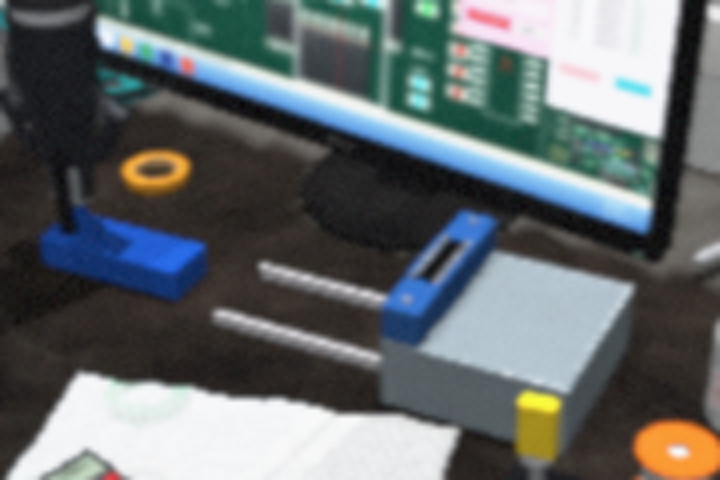

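Emit:
jog_arm(plan=[[0,0,0,0],[0,0,0,0],[0,0,0,0],[0,0,0,0],[0,0,0.5,0],[0,0,1,0],[0,0,1,0],[0,0,1,0],[0,0,1,0],[0,0,0.3,0]], gripper=-1)

```text
clock: 40.67
ee_pos: [0.546, 0.1883, 0.2051]
tcp_rot: [-0.514, 0.541, -0.48, 0.461]
wrist_force: [1.0, 0.3, 1.1]
width: 0.0853
```

Emit:
jog_arm(plan=[[-0.2,-0.9,0,1],[-0.2,-0.9,0,1],[-0.2,-0.9,0,1],[-0.2,-0.9,0,1],[-0.2,-0.9,0,1],[-0.2,-0.9,0,1],[-0.2,-0.9,0,1],[-0.2,-0.9,0,1],[-0.2,-0.9,0,1],[-0.2,-0.9,0,1]])

```text
clock: 41.5
ee_pos: [0.4844, -0.0867, 0.2123]
tcp_rot: [-0.67, 0.694, -0.188, 0.183]
wrist_force: [1.0, -0.1, -0.2]
width: 0.0856
```

Emit:
jog_arm(plan=[[-0.2,-0.8,0,1],[-0.2,-0.8,0,1],[-0.2,-0.8,0,1],[-0.2,-0.8,0,1],[-0.2,-0.8,0,1],[-0.2,-0.5,0,1],[-0.2,-0.5,0,1],[0,0,0,1],[0,0,0,1],[0,0,0,0]])

```text
clock: 42.33
ee_pos: [0.4295, -0.2558, 0.2156]
tcp_rot: [-0.69, 0.711, 0.098, -0.093]
wrist_force: [0.6, -0.1, 0.4]
width: 0.0856
```

```bash
python3 go.py .444 -.326 .09 20; python3 foot.py|head -3; python3 - <<'E'
from h import *
s=snap("scene");b=s["pixels"]
t=b[130:290,250:460];cv2.imwrite("pics/a7.png",cv2.resize(t,None,fx=3.5,fy=3.5,interpolation=cv2.INTER_CUBIC))
E
```

```text
clock 42.33 p [ 0.4295 -0.2558  0.2156] jaw 15.6 tilt [ 0.011 -0.029 -1.   ] w 0.0856 F [ 0.6 -0.1  0.4] q7 0.89
units [ 0.48 -2.34 -4.19] turn 0.9
foot X -0.357 -0.21
-0.32 -0.0337 0.0251
-0.3 -0.0342 0.0254
```

View pics/a7.png

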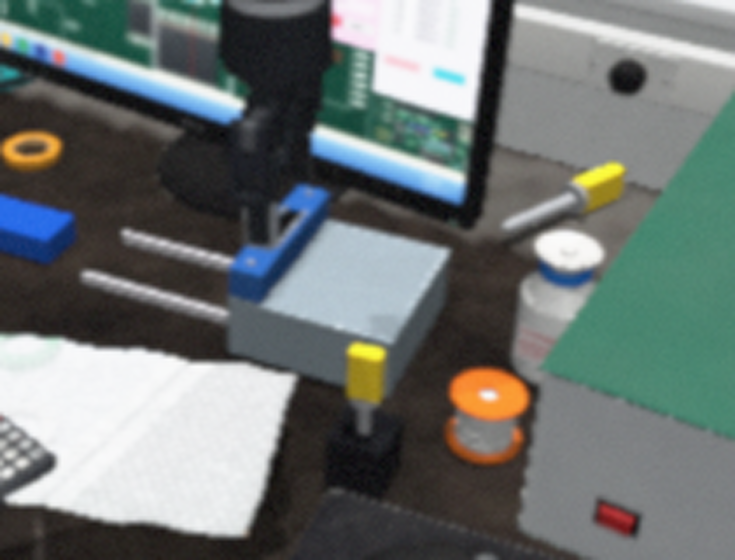

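Emit:
jog_arm(plan=[[0.15,-0.6,0,0.9],[0.15,-0.6,0,0],[0.15,-0.6,0,0],[0,-0.5,0,0],[0,0,0,0],[0,0,0,0]])

```text
clock: 42.93
ee_pos: [0.4462, -0.3214, 0.2147]
tcp_rot: [-0.687, 0.705, 0.125, -0.12]
wrist_force: [0.1, 1.5, 0.5]
width: 0.0852
```

```bash
python3 go.py .445 -.326 .09 20
```

```text
clock 42.93 p [ 0.4462 -0.3214  0.2147] jaw 20.0 tilt [ 0.012 -0.024 -1.   ] w 0.0852 F [0.1 1.5 0.5] q7 1.16
units [-0.04 -0.15 -4.16] turn 0.0
```

Emit:
jog_arm(plan=[[-0.04,-0.15,-0.4,0],[0,0,-0.9,0],[0,0,-0.9,0],[0,0,-0.9,0],[0,0,-0.6,0],[0,0,0,0],[0,0,0,0]])

```text
clock: 43.52
ee_pos: [0.4456, -0.3182, 0.0963]
tcp_rot: [-0.688, 0.704, 0.128, -0.121]
wrist_force: [0.2, -0.3, 0.0]
width: 0.0856
```

```bash
python3 go.py .445 -.326 .09 20
```

```text
clock 43.52 p [ 0.4456 -0.3182  0.0963] jaw 20.3 tilt [ 0.013 -0.019 -1.   ] w 0.0856 F [ 0.2 -0.3  0. ] q7 1.29
units [-0.02 -0.26 -0.21] turn -0.1
```

Emit:
jog_arm(plan=[[0,-0.27,-0.15,0],[0,0,0,0]])

```text
clock: 43.68
ee_pos: [0.4463, -0.3259, 0.0923]
tcp_rot: [-0.688, 0.703, 0.129, -0.121]
wrist_force: [0.5, -0.7, 0.3]
width: 0.0857
```

Emit:
jog_arm(plan=[[0,0,0,0],[0,0,0,0],[0,0,0,0],[0,0,0,0],[0,0,0,0],[0,0,0,0],[0,0,0,0]], gripper=1, force=60)

```text
clock: 44.27
ee_pos: [0.4477, -0.3291, 0.0966]
tcp_rot: [-0.687, 0.705, 0.13, -0.119]
wrist_force: [-0.7, -0.8, -1.0]
width: 0.013
```

```bash
python3 go.py .445 -.326 .09 20
```

```text
clock 44.27 p [ 0.4477 -0.3291  0.0966] jaw 20.3 tilt [ 0.02  -0.024 -1.   ] w 0.013 F [-0.7 -0.8 -1. ] q7 1.3
units [-0.09  0.1  -0.22] turn -0.1
```

Emit:
jog_arm(plan=[[0,0,0.4,0],[0,0,0.8,0],[0,0,0.9,0],[0,0,0.9,0],[0,0,0.9,0],[0,0,0.6,0],[0,0,0,0],[0,0,0,0]])

```text
clock: 44.93
ee_pos: [0.4477, -0.3281, 0.2413]
tcp_rot: [-0.687, 0.705, 0.13, -0.117]
wrist_force: [0.1, 0.4, -0.7]
width: 0.0131
```

Emit:
jog_arm(plan=[[0.5,0.6,0,0],[0.5,0.6,0,0],[0.5,0.6,0,0],[0.5,0.6,0,0],[0.5,0.6,0,0],[0.5,0.6,0,0],[0.5,0.6,0,0],[0.5,0.6,0,0],[0.2,0.2,0,0],[0,0,0,0]])

```text
clock: 45.77
ee_pos: [0.5707, -0.1678, 0.2315]
tcp_rot: [-0.691, 0.702, 0.123, -0.119]
wrist_force: [-0.8, -0.7, -0.6]
width: 0.0131
```

Emit:
jog_arm(plan=[[0,0,0,0],[0,0,0,0]])

```text
clock: 45.93
ee_pos: [0.5689, -0.1687, 0.2299]
tcp_rot: [-0.691, 0.703, 0.121, -0.12]
wrist_force: [-0.6, 0.4, 0.4]
width: 0.013
```

```bash
python3 go.py .5942 -.1585 .1866 20; python3 - <<'E'
from h import *
s=snap("scene");b=s["pixels"]; np.savez("scene2.npz",**s)
t=b[90:250,270:430];cv2.imwrite("pics/a8.png",cv2.resize(t,None,fx=3.7,fy=3.7,interpolation=cv2.INTER_CUBIC))
E
```

```text
clock 45.93 p [ 0.5689 -0.1687  0.2299] jaw 19.7 tilt [ 0.004 -0.016 -1.   ] w 0.013 F [-0.6  0.4  0.4] q7 0.84
units [ 0.84  0.34 -1.44] turn 0.1
```

View pics/a8.png

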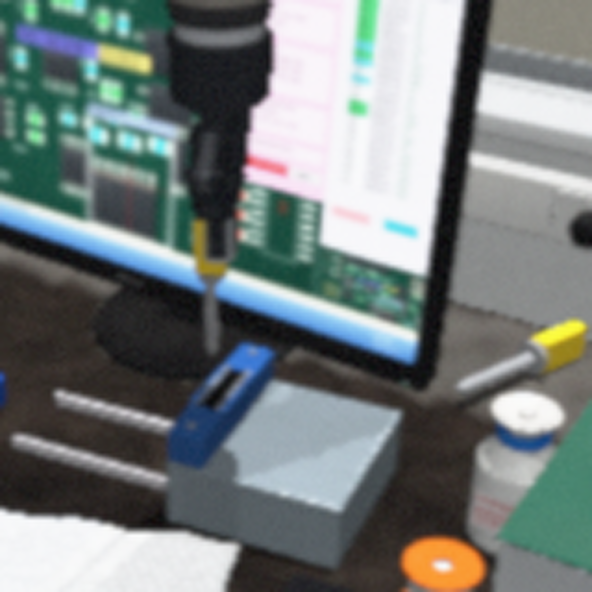

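```bash
python3 - <<'E'
from h import *
s=dict(np.load("scene2.npz"))
print(plane(s,[[327.3,185.1],[326.8,184]],.143).round(4))
W=world(s)
for v in range(166,188,2):
    r=[(u,W[v,u].round(3)) for u in range(322,333) if np.hypot(W[v,u,0]-.569,W[v,u,1]+.169)<.035]
    if r: print(v,r[0][0],r[-1][0],np.median([x[1] for x in r],0).round(4), plane(s,[[np.mean([x[0] for x in r]),v]],np.median([x[1][2] for x in r]))[0].round(4))
E
```

```text
[[ 0.5628 -0.1659  0.143 ]
 [ 0.5673 -0.1614  0.143 ]]
166 324 328 [ 0.555 -0.164  0.21 ] [ 0.5555 -0.1656  0.21  ]
168 325 327 [ 0.56  -0.164  0.201] [ 0.5594 -0.1632  0.201 ]
170 325 327 [ 0.56  -0.163  0.193] [ 0.5617 -0.1618  0.193 ]
172 325 327 [ 0.561 -0.163  0.188] [ 0.5594 -0.1633  0.188 ]
174 325 327 [ 0.561 -0.163  0.181] [ 0.56  -0.163  0.181]
176 325 327 [ 0.56  -0.163  0.174] [ 0.5605 -0.1627  0.174 ]
178 325 328 [ 0.56   -0.165   0.1675] [ 0.561  -0.1641  0.1675]
180 325 328 [ 0.56   -0.1655  0.161 ] [ 0.5607 -0.1644  0.161 ]
182 325 328 [ 0.5605 -0.1645  0.1545] [ 0.5603 -0.1646  0.1545]
184 326 327 [ 0.5615 -0.164   0.147 ] [ 0.5612 -0.1641  0.147 ]
```

```bash
python3 - <<'E'
from meas import *
s=dict(np.load("scene2.npz"));b=s["pixels"].astype(int)
s0=dict(np.load("scene1.npz"))
for q in(s0,s):
    hsv=cv2.cvtColor(q["pixels"],cv2.COLOR_BGR2HSV);V=hsv[...,2].astype(float)
    m=np.zeros(V.shape,np.uint8);m[186:206,322:340]=1
    w=np.clip((90-V)/60,0,1)*m
    k,l,st,ce=cv2.connectedComponentsWithStats((w>.1).astype(np.uint8))
    for i in range(1,k):
        if st[i,4]>8:
            P,ww=region(q,l==i,.092,weight=w);print(ce[i].round(1),st[i,4],[x.round(4) for x in pca(P,ww)])
E
```

```text
[324.6 189.1] 50 [array([ 0.6101, -0.1267]), np.float64(-163.9313), array([0.0195, 0.0482])]
[329.4 194.8] 32 [array([ 0.5892, -0.1579]), np.float64(-172.9574), array([0.0083, 0.0515])]
[334.6 200.1] 23 [array([ 0.5724, -0.1861]), np.float64(-171.1722), array([0.0057, 0.0604])]
[324.6 189.1] 50 [array([ 0.6095, -0.1269]), np.float64(-162.9769), array([0.0195, 0.0492])]
[328.6 195.6] 44 [array([ 0.5837, -0.1585]), np.float64(-172.9621), array([0.0114, 0.0544])]
[333.7 200.7] 19 [array([ 0.569 , -0.1857]), np.float64(-171.8133), array([0.0068, 0.0473])]
```

Emit:
jog_arm(plan=[[0.18,0.06,-0.3,0],[0,0,-0.6,0],[0,0,-0.4,0],[0,0,0,0],[0,0,0,0]])

```text
clock: 46.4
ee_pos: [0.5716, -0.1732, 0.1892]
tcp_rot: [-0.691, 0.704, 0.118, -0.116]
wrist_force: [-0.4, 0.4, -0.2]
width: 0.013
```

```bash
python3 go.py .5744 -.1668 .15 20
```

```text
clock 46.4 p [ 0.5716 -0.1732  0.1892] jaw 19.1 tilt [ 0.005 -0.017 -1.   ] w 0.013 F [-0.4  0.4 -0.2] q7 0.87
units [ 0.09  0.21 -1.31] turn 0.2
```

Emit:
jog_arm(plan=[[0.09,0.21,0,0.1],[0,0.03,-0.15,0],[0,0,0,0]])

```text
clock: 46.65
ee_pos: [0.5746, -0.1665, 0.1852]
tcp_rot: [-0.69, 0.703, 0.121, -0.119]
wrist_force: [0.2, 0.1, -0.6]
width: 0.0132
```

```bash
python3 go.py .5744 -.1668 .15 20
```

```text
clock 46.65 p [ 0.5746 -0.1665  0.1852] jaw 19.5 tilt [ 0.006 -0.017 -1.   ] w 0.0132 F [ 0.2  0.1 -0.6] q7 0.86
units [-0.01 -0.01 -1.17] turn 0.1
```

Emit:
jog_arm(plan=[[0,0.02,-0.3,0],[0,0.02,-0.3,0],[0,0.01,0,0]])

```text
clock: 46.9
ee_pos: [0.5758, -0.1644, 0.1668]
tcp_rot: [-0.69, 0.703, 0.122, -0.118]
wrist_force: [-0.2, 0.2, -0.9]
width: 0.013
```

```bash
python3 go.py .5744 -.1668 .15 20
```

```text
clock 46.9 p [ 0.5758 -0.1644  0.1668] jaw 19.6 tilt [ 0.009 -0.018 -1.   ] w 0.013 F [-0.2  0.2 -0.9] q7 0.87
units [-0.05 -0.08 -0.56] turn 0.1
```

Emit:
jog_arm(plan=[[-0.02,-0.06,-0.3,0],[0,0,-0.25,0],[0,0,-0.1,0]])

```text
clock: 47.15
ee_pos: [0.5758, -0.1664, 0.1461]
tcp_rot: [-0.69, 0.704, 0.123, -0.118]
wrist_force: [-1.4, 0.9, 20.4]
width: 0.0133
```

```bash
python3 go.py .5744 -.1668 .1466 20
```

```text
clock 47.15 p [ 0.5758 -0.1664  0.1461] jaw 19.6 tilt [ 0.011 -0.018 -1.   ] w 0.0133 F [-1.4  0.9 20.4] q7 0.89
units [-0.05 -0.01  0.02] turn 0.1
```

Emit:
jog_arm(plan=[[0.1,0.012,-0.03,0],[0.1,0.012,-0.03,0],[0.1,0.012,-0.03,0],[0.1,0.012,-0.03,0]])

```text
clock: 47.48
ee_pos: [0.5804, -0.1675, 0.1461]
tcp_rot: [-0.693, 0.701, 0.117, -0.122]
wrist_force: [-6.1, 1.9, 10.5]
width: 0.013
```

```bash
python3 go.py .5962 -.1641 .1466 20
```

```text
clock 47.48 p [ 0.5804 -0.1675  0.1461] jaw 19.4 tilt [-0.006 -0.013 -1.   ] w 0.013 F [-6.1  1.9 10.5] q7 0.89
units [0.53 0.11 0.02] turn 0.1
```

Emit:
jog_arm(plan=[[0.15,0.03,-0.01,0],[0.15,0.03,-0.01,0],[0.15,0.03,-0.01,0],[0.15,0.03,-0.01,0]])

```text
clock: 47.82
ee_pos: [0.5949, -0.1667, 0.1462]
tcp_rot: [-0.694, 0.7, 0.113, -0.124]
wrist_force: [-3.5, -0.3, 6.6]
width: 0.013
```

```bash
python3 go.py .5962 -.1641 .1466 20
```

```text
clock 47.82 p [ 0.5949 -0.1667  0.1462] jaw 19.3 tilt [-0.014 -0.012 -1.   ] w 0.013 F [-3.5 -0.3  6.6] q7 0.89
units [0.04 0.09 0.01] turn 0.1
```

Emit:
jog_arm(plan=[[0.12,0.03,-0.02,0],[0.12,0.03,-0.02,0],[0.12,0.03,-0.02,0],[0.12,0.03,-0.02,0],[0.12,0.03,-0.02,0]])

```text
clock: 48.23
ee_pos: [0.6063, -0.1657, 0.146]
tcp_rot: [-0.695, 0.699, 0.105, -0.13]
wrist_force: [-5.5, -0.2, 9.0]
width: 0.0133
```

```bash
python3 go.py .6162 -.1617 .1466 20
```

```text
clock 48.23 p [ 0.6063 -0.1657  0.146 ] jaw 19.2 tilt [-0.033 -0.012 -0.999] w 0.0133 F [-5.5 -0.2  9. ] q7 0.88
units [0.33 0.13 0.02] turn 0.2
```

Emit:
jog_arm(plan=[[0.12,0.03,-0.02,0],[0.12,0.03,-0.02,0],[0.12,0.03,-0.02,0],[0.12,0.03,-0.02,0],[0.12,0.03,-0.02,0]])

```text
clock: 48.65
ee_pos: [0.6208, -0.1633, 0.1445]
tcp_rot: [-0.696, 0.698, 0.101, -0.133]
wrist_force: [0.1, -0.3, 0.3]
width: 0.0128
```

```bash
python3 go.py .6162 -.1617 .1466 20
```

```text
clock 48.65 p [ 0.6208 -0.1633  0.1445] jaw 19.0 tilt [-0.044 -0.011 -0.999] w 0.0128 F [ 0.1 -0.3  0.3] q7 0.87
units [-0.15  0.05  0.07] turn 0.2
```

Emit:
jog_arm(plan=[[0,0,-0.1,0],[0,0,-0.1,0],[0,0,-0.1,0]])

```text
clock: 48.9
ee_pos: [0.6217, -0.1625, 0.1335]
tcp_rot: [-0.696, 0.698, 0.101, -0.134]
wrist_force: [-0.5, -1.3, -0.2]
width: 0.013
```

```bash
python3 go.py .6162 -.1617 .1116 20
```

```text
clock 48.9 p [ 0.6217 -0.1625  0.1335] jaw 19.1 tilt [-0.045 -0.011 -0.999] w 0.013 F [-0.5 -1.3 -0.2] q7 0.87
units [-0.18  0.03 -0.73] turn 0.2
```

Emit:
jog_arm(plan=[[0,0,-0.2,0],[0,0,-0.2,0],[0,0,-0.15,0],[0,0,0,0]])

```text
clock: 49.23
ee_pos: [0.6202, -0.1618, 0.1127]
tcp_rot: [-0.696, 0.698, 0.1, -0.135]
wrist_force: [0.4, 0.8, -0.4]
width: 0.0127
```

```bash
python3 go.py .6162 -.1617 .1116 20
```

```text
clock 49.23 p [ 0.6202 -0.1618  0.1127] jaw 19.1 tilt [-0.048 -0.011 -0.999] w 0.0127 F [ 0.4  0.8 -0.4] q7 0.88
units [-0.13  0.   -0.04] turn 0.2
```

Emit:
jog_arm(plan=[[0,0,-0.05,0],[0,0,-0.02,0]])

```text
clock: 49.4
ee_pos: [0.6205, -0.1619, 0.1119]
tcp_rot: [-0.696, 0.698, 0.1, -0.135]
wrist_force: [-2.5, 2.1, 4.2]
width: 0.0128
```

Emit:
jog_arm(plan=[[0,0,0,0],[0,0,0,0],[0,0,0,0],[0,0,0,0],[0,0,0.5,0],[0,0,1,0],[0,0,1,0],[0,0,1,0],[0,0,0.5,0],[0,0,0,0]], gripper=0.2)

```text
clock: 50.23
ee_pos: [0.6216, -0.1617, 0.2413]
tcp_rot: [-0.696, 0.699, 0.102, -0.133]
wrist_force: [0.3, 0.6, -0.2]
width: 0.0338
```

Emit:
jog_arm(plan=[[-0.8,0,0.2,0],[-0.8,0,0.2,0],[-0.8,0,0,0],[-0.8,0,0,0],[-0.8,0,0,0],[-0.8,0,0,0],[0,0,0,0],[0,0,0,0]])

```text
clock: 50.9
ee_pos: [0.4714, -0.1613, 0.2525]
tcp_rot: [-0.696, 0.698, 0.103, -0.133]
wrist_force: [1.1, 0.3, -0.0]
width: 0.034
```

```bash
python3 go.py; python3 foot.py|head -3; python3 - <<'E'
from meas import *
s=snap("scene");b=s["pixels"];W=world(s)
t=b[110:270,220:430];cv2.imwrite("pics/a9.png",cv2.resize(t,None,fx=3.5,fy=3.5,interpolation=cv2.INTER_CUBIC))
hsv=cv2.cvtColor(b,cv2.COLOR_BGR2HSV);m=cv2.inRange(hsv,(24,130,110),(34,255,255))>0
P=W[m];P=P[(abs(P[:,0]-.61)<.05)&(abs(P[:,1]+.16)<.05)];print(len(P),np.median(P,0).round(3),np.percentile(P[:,2],[2,98]).round(3))
for n,z in(("solder",.047),("tape",.012)):pass
E
```

```text
clock 50.9 p [ 0.4714 -0.1613  0.2525] jaw 19.2 tilt [-0.041 -0.01  -0.999] w 0.034 F [ 1.1  0.3 -0. ] q7 0.73
foot X -0.357 -0.21
-0.32 -0.0337 0.0251
-0.3 -0.0342 0.0254
111 [ 0.611 -0.156  0.123] [0.101 0.14 ]
```

View pics/a9.png

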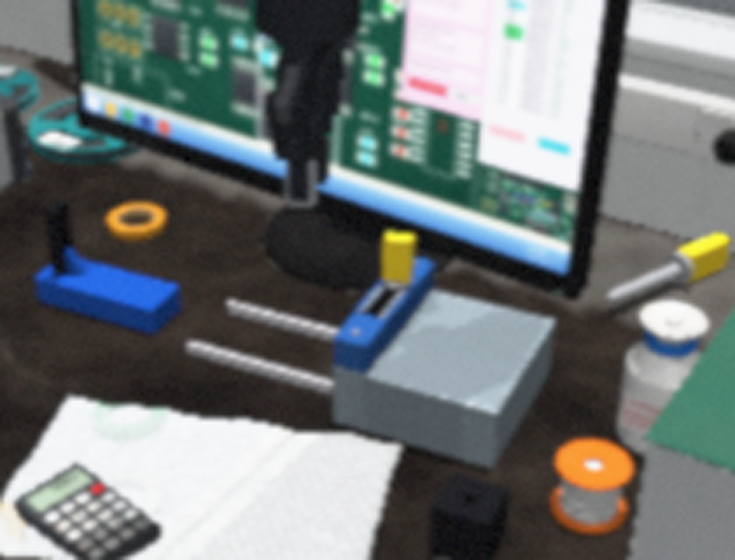

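```bash
python3 -c "
from plant import manip;print(manip.finish_job())"
```

```text
the job is handed in; nothing more can be done
None
```

I pushed all four sticks into the safe, locked the flap with the middle-sized pin, and handed the job in at about 51 s of the 210 s; no verdict was reported.

- **Sticks:** I lined all four up across the lane and pushed them through the flap in one stroke, with the pusher's front reaching about 42 mm past the gate. Afterwards the lane was empty and no red was visible outside.
- **Flap:** I did not measure its angle. The pusher was drawn fully out, so nothing of it was left to hold the flap up.
- **Pin:** It met the rail, was slid along it, and dropped into the gap near safe y +20 mm. After release it stood upright with the top of its grip at 140 mm, as it should be with the collar on the hood.
- **Pusher:** It stands upright, with its front about 210 mm in front of the gate and so beyond the lane's end.
- **Bystanders:** The solder spool, pump bottle and tape looked unmoved in the last picture, but I did not measure them.

Three things went differently from plan:
- Two stick grasps closed empty and I repeated them.
- The larger look-alike pin behind the pump was upright in the first pictures and lying on the desk by the time I went for the pin. I don't know the cause. It is not part of the job.
- The two cameras disagreed by about 4 mm in x. I used the top view and corrected the other.

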